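Check in the seed library's jars

ROBOT

A 6-joint arm with a two-finger parallel gripper is mounted at the origin on a cart in front of the work surface, level with it; the furniture and walls round the work are solid. World frame = base frame: x ahead of the robot, y to its left, z up, the work surface at z = 0. Lengths are in m, angles in degrees, forces in N, time in s.
With the tool pointing down it reaches from about 0.375 to 0.9 m from the base axis. Payload 3.1 kg.
Tool frame: the origin (TCP) lies midway between the tips of the shut fingers; the grasp point (between the pads) lies 19 mm behind it (bot.hold_point_z is the distance from the TCP to the grasp point, in m); z points along the fingers, y is the line along which they close (so a half turn about z gives the same grasp; the last joint's range is limited). The gripper opens to 87 mm and grips with 3 to 60 N. Pads are 19 mm wide; open, the fingers measure 117 mm over their backs; the gripper's body (75 mm by 190 mm) begins 51 mm behind the grasp point.
Start: joints at [59.903, 30.224, 82.088, -0, 67.689, -10.227], TCP at [0.212, 0.588, 0.223] pointing down, gripper open.
Joint ranges: [-176.69, 176.69], [-43.24, 126.21], [12.49, 139.97], [-82, 262], [0, 151.66], [-163.58, 163.58]. Speed limits (degrees/s): [159.86, 159.86, 180, 180, 180, 180].

INTERFACE

Orientations are given as a 3x3 rotation matrix whose columns are the frame's x, y, z axes.
In Python, from rig import read_state, optics, order, bot gives the robot as it stands.
- The arm moves only by the tool drive_tool, never from a script. Its argument "steps" is a list of rows, each a list of 7 numbers: the finger opening in mm, from 0 to 87, then the shift along the tool's x, y, z normalised to -1 to 1, where 1 is 0.12 m, then the turn, a rotation vector about the tool's x, y, z normalised to -1 to 1, where 1 is 1.5 rad. In form: [[jaw, tx, ty, tz, ax, ay, az], ...]. A call has 1 to 8 rows; each row is the pose to reach, as a shift and turn from the pose commanded when the call began, along the tool's axes at that moment; what a row does not reach only later rows make up. A row lasts 1/10 s, in which the tool goes at most 50 mm and 8.59 degrees, less where a joint would pass 70% of its speed; a pose out of reach is approached as far as the arm can. A call with a number of a shift or a turn outside -1 to 1 is refused whole. A call with a gripper value outside its range is refused whole. The fingers move at their own pace and stop on an object; the grip force is fixed at half the most. Time passes only in rows, so rows that repeat a pose let the fingers close. It gives the time, the measured TCP pose, the force, the opening and the grip force at its end, in the units of the state.
- read_state(): the state, without advancing time (a new reading comes with each control period).
- optics.capture(name): name is "scene" or "top"; returns a dict with "color" (384x512x3 uint8, blue, green, red), "range_z" (384x512 float32, m along the optical axis (not along the pixel's ray), 0 where there is no reading), "fx", "fy", "cx", "cy" (pixels), "rvec" (rotation vector, rad) and "tvec" (3), from world to camera coordinates, as OpenCV has them. Camera axes: x right, y down, z forward; pixel columns grow to the right and rows downward; lengths in m; the calibration is good to about 2 mm. A picture is of the moment at which its call begins.
- order.hand_in(): hands the job in; it is judged then, once.
The state is a dict: "time_s": time; "joint_positions": joint angles; "qvel": joint speeds; "tau": joint torques, N m; "position": TCP position; "tcp_rot": TCP orientation; "force": force on the tool from outside, world axes, zero at the start; "moment": the same for the moment, N m; "opening": opening from 0.0 (shut) to 1.0 (fully open); "grasp_force": force on a finger pad.
Only numpy, scipy, OpenCV 4.12 (cv2) and the standard library are available. Lean on these libraries where they do the work, as an engineer would, in place of code of your own. Each camera call takes 0.05 s, during which the arm holds its last target. There are 200 camera calls.

TASK

Check in the returned seed jars: slide the lid of the wooden box along its grooves until it is clear and lay it flat on the worktop, then stand every jar from the box upright on the dark strip of the label reader with its paper label facing the reader's window. When all the jars stand there, press the plunger of the date-stamp press down to its stop for a moment and let it come up again. Finally slide the lid back along its grooves until the empty box is fully shut; leave the other things on the desk alone.

Things in the scene. Friction and masses are not known exactly. Their poses are not given: they have to be found in the camera images.
- seed_box: fixed wooden box, 198 (x) x 192 (y) x 97 mm. Origin: centre of the inside, on the worktop. Inside 170 x 170 mm, floor 6 mm thick; low dividers and ledges (36 mm high) make 4 cells centred 39 mm from the middle in x and y, 73 mm wide; each holds at most one upright jar, label any way round. Lid grooves run along the box's y on both side walls, from a stop at -y to lead-ins at y = 50 mm
- box_mouth (a point): middle of the box's open +y end at lid height (y = 93 mm, z = 82 mm, the wall tops that carry the lid). The lid slides in and out only here, along the box's y, out to the robot's left. Up to y = 50 mm lips (z 92 to 97 mm, reaching in to 85 mm from the middle) hold it down; from there to the mouth the wall tops are open. Play in the grooves: 3 mm each side, 4 mm up
- lid: loose plywood lid, 180 (x) x 184 (y) x 6 mm, 180 g, with a grip bar across its middle: 70 mm along x, 14 mm thick in y, 6 to 36 mm above the lid's underside. Origin: centre of the underside. Shut: at the box's x = y = 0, z = 82 mm, axes as the box's; starts up to 22 mm out. Clear of the lips when its centre is past y = 142 mm in the box's frame, clear of the box past 190 mm
- jar_1: one of 4 alike seed jars (2 to 4 are there; absent: None): aluminium body 56 mm diameter, 45 mm high, with a fixed black cap 36 mm diameter, 25 mm high (70 mm in all), about 140 g. Origin: centre of the underside, z up. A white barred paper label is on the side at the jar's +x; a white line on the cap runs from the centre towards the label
- jar_2: one of 4 alike seed jars (2 to 4 are there; absent: None): aluminium body 56 mm diameter, 45 mm high, with a fixed black cap 36 mm diameter, 25 mm high (70 mm in all), about 140 g. Origin: centre of the underside, z up. A white barred paper label is on the side at the jar's +x; a white line on the cap runs from the centre towards the label
- jar_3: one of 4 alike seed jars (2 to 4 are there; absent: None): aluminium body 56 mm diameter, 45 mm high, with a fixed black cap 36 mm diameter, 25 mm high (70 mm in all), about 140 g. Origin: centre of the underside, z up. A white barred paper label is on the side at the jar's +x; a white line on the cap runs from the centre towards the label
- jar_4: one of 4 alike seed jars (2 to 4 are there; absent: None): aluminium body 56 mm diameter, 45 mm high, with a fixed black cap 36 mm diameter, 25 mm high (70 mm in all), about 140 g. Origin: centre of the underside, z up. A white barred paper label is on the side at the jar's +x; a white line on the cap runs from the centre towards the label
- jar_1_label (a point): middle of jar_1's paper label: on its side, 28 mm along the jar's +x from its axis, 23 mm above its underside
- jar_2_label (a point): middle of jar_2's paper label: on its side, 28 mm along the jar's +x from its axis, 23 mm above its underside
- jar_3_label (a point): middle of jar_3's paper label: on its side, 28 mm along the jar's +x from its axis, 23 mm above its underside
- jar_4_label (a point): middle of jar_4's paper label: on its side, 28 mm along the jar's +x from its axis, 23 mm above its underside
- reader: fixed grey label reader. Origin on the worktop under the black window (280 mm long), which looks to its -x, at the robot; y runs along it, leftwards. Behind the window a block 46 mm high (x 4 to 60 mm); before it a deck with top at z 3 mm and a dark strip for jars, x -90 to -20, y -140 to 140 mm (middle line x = -55). A jar's label faces the window when its +x is parallel to the reader's +x
- stamp_plunger (a joint): travel of the date-stamp plunger in m: 0 up (sprung), 0.018 at the stop. The spring takes about 3 N to start and 12 N at the stop
- stamp_top (a point): centre of the top of the plunger's round black head (40 mm diameter), 112 mm above the worktop when up, moves down with it; the press below is fixed (80 x 70 mm foot, the housing's top at 80 mm)
- call_bell: bystander: desk bell, 82 mm diameter, 62 mm high; origin centre of the underside
- member_cards: bystander: banded stack of cards, 56 x 87 x 14 mm; origin centre of the underside

How it is judged (in metres and radians):
On the way, in this order (a step that is already met when the one before it is completed fails the run):
1. the lid has been slid at least 110 mm along its grooves, still down in them (y of lid in the frame of seed_box between 0.11 and 0.18 m and z of lid in the frame of seed_box between 0.076 and 0.092 m and x of lid in the frame of seed_box between -0.012 and 0.012 m), for 0.05 s.
2. the lid lies flat on the worktop clear of the box, released (height (world z) of lid below 0.012 m and angle between lid's own z axis and vertical below 0.08 rad and horizontal distance between lid and seed_box above 0.18 m and contact force between the fingers and lid below 0.5 N and linear speed of lid below 0.03 m/s), for 0.2 s.
3. every jar stands released on the reader's strip, label to the window (x of jar_1 in the frame of reader between -0.078 and -0.036 m and y of jar_1 in the frame of reader between -0.13 and 0.13 m and height (world z) of each of jar_1, jar_2, jar_3, jar_4 below 0.01 m and angle between each of jar_1, jar_2, jar_3, jar_4's own z axis and vertical below 0.12 rad and angle between the x axis of each of jar_1, jar_2, jar_3, jar_4 and the x axis of reader, either way round below 0.3 rad and x of each of jar_1_label, jar_2_label, jar_3_label, jar_4_label in the frame of reader above -0.052 m and contact force between the fingers and jar_1 below 0.5 N and linear speed of each of jar_1, jar_2, jar_3, jar_4 below 0.03 m/s and x of jar_2 in the frame of reader between -0.078 and -0.036 m and y of jar_2 in the frame of reader between -0.13 and 0.13 m and contact force between the fingers and jar_2 below 0.5 N and x of jar_3 in the frame of reader between -0.078 and -0.036 m and y of jar_3 in the frame of reader between -0.13 and 0.13 m and contact force between the fingers and jar_3 below 0.5 N and x of jar_4 in the frame of reader between -0.078 and -0.036 m and y of jar_4 in the frame of reader between -0.13 and 0.13 m and contact force between the fingers and jar_4 below 0.5 N), for 0.3 s.
4. the stamp plunger is held at its stop (last 2.5 mm) for a moment (value of joint stamp_plunger above 0.0155 m), for 0.2 s.
At the end, for the whole second after the job is handed in: Every jar upright (7 deg) on the strip, centre 36 to 78 mm before the window and within 130 mm of its middle, label within 17 deg of square to it; lid back in its grooves, shut to 12 mm; plunger up; all released, at rest (all of step 3 and y of lid in the frame of seed_box between -0.012 and 0.012 m and z of lid in the frame of seed_box between 0.076 and 0.09 m and x of lid in the frame of seed_box between -0.01 and 0.01 m and angle between lid's own z axis and vertical below 0.06 rad and contact force between the fingers and lid below 0.5 N and linear speed of lid below 0.03 m/s and value of joint stamp_plunger below 0.003 m); the robot touches nothing.
It fails at once if the bell was moved more than 3 cm (distance of call_bell from where it was at the start of the episode above 0.03 m).
It fails at once if the stack of cards was moved more than 3 cm (distance of member_cards from where it was at the start of the episode above 0.03 m).
Of jar_1, jar_2, jar_3, jar_4 only 2 to 4 are there at a start; the rules pass over those that are not, and their reading is None.
At some moment in a run one of jar_1, jar_2, jar_3, jar_4 may be knocked a few centimetres aside while the robot is not near it.
Once in a run the grip may slacken for a moment while it holds something.
It also fails if it takes over 210 s, if anything falls off the work surface, if the arm or the gripper's body presses on something with over 40 N, if the wrist force passes 120 N, or if a joint passes its speed limit or range.

## Working session

There is one attempt and no reset: what is moved stays moved. The work goes in short steps, Python scripts to look and compute and a tool call to move; the robot and the scene stay as the last step left them, time stands still between calls to the robot, and variables do not carry over. Pictures are saved under pics/ and viewed, at most 14 in all, crops included, and the job is handed in when it is done.

Besides the shell and the picture viewer there is one more tool, called after "Emit:" as name(argument=value, ...) on one line, values as JSON. drive_tool: Moves the arm, as the interface text tells. Scaled input: -1 to 1 covers 0.12 m each way for a shift and 1.5 rad each way for a turn. Its arguments: {"type":"object","properties":{"steps":{"type":"array"}},"required":["steps"]}

```bash
mkdir -p pics; ls; cat > h.py <<'E'
import numpy as np, cv2
from rig import read_state, optics, order, bot
def cap(n,f=None):
    c=optics.capture(n)
    if f: cv2.imwrite('pics/'+f,c['color'])
    return c
def world(c,u,v,z=None):
    """pixel->world, by depth (z None) or on plane at height z"""
    R=cv2.Rodrigues(np.array(c['rvec'],float))[0]; t=np.array(c['tvec'],float).ravel()
    d=np.array([(u-c['cx'])/c['fx'],(v-c['cy'])/c['fy'],1.])
    o=-R.T@t; w=R.T@d
    if z is None: return o+w*c['range_z'][int(v),int(u)]
    return o+w*(z-o[2])/w[2]
def cloud(c):
    R=cv2.Rodrigues(np.array(c['rvec'],float))[0]; t=np.array(c['tvec'],float).ravel()
    h,w=c['range_z'].shape; U,V=np.meshgrid(np.arange(w),np.arange(h)); Z=c['range_z']
    P=np.stack([(U-c['cx'])/c['fx']*Z,(V-c['cy'])/c['fy']*Z,Z],-1)
    return (P-t)@R
E
python3 - <<'E'
from h import *
np.set_printoptions(precision=4,suppress=True)
a=cap('top','top0.png');b=cap('scene','scene0.png')
for c in (a,b):
    R=cv2.Rodrigues(np.array(c['rvec'],float))[0];print(-R.T@np.array(c['tvec']).ravel(),c['fx'],R)
im=np.vstack([cv2.imread('pics/top0.png')]);cv2.imwrite('pics/t.png',cv2.resize(im,(800,600)))
cv2.imwrite('pics/s.png',cv2.resize(b['color'],(800,600)))
s=read_state();print(s);print(bot.hold_point_z)
np.savez('/tmp/top0.npz',**a)
E
```

```text
pics
[ 0.4068 -0.1078  1.3108] 413.9285282143567 [[-0.0028 -1.      0.0016]
 [-0.9954  0.0027 -0.0962]
 [ 0.0962 -0.0019 -0.9954]]
[-0.1394 -1.0544  1.1071] 444.0424134475778 [[ 0.8266 -0.5625 -0.0178]
 [-0.3789 -0.5327 -0.7568]
 [ 0.4162  0.6323 -0.6535]]
{'time_s': 0.1, 'joint_positions': array([ 59.9025,  30.2741,  82.1494,   0.001 ,  67.6881, -10.2274]), 'qvel': array([ 0.0231, -0.1265, -0.1941,  0.032 , -0.0171, -0.027 ]), 'tau': array([ -0.0002, -44.0987, -17.7149,   0.0635,   0.0534,  -0.    ]), 'position': array([0.2121, 0.5872, 0.2217]), 'tcp_rot': array([[-0.9405,  0.3399, -0.001 ],
       [ 0.3399,  0.9405, -0.0017],
       [ 0.0004, -0.0019, -1.    ]]), 'force': array([ 0.8612, -0.2146, -0.6994]), 'moment': array([0.0078, 0.0103, 0.0255]), 'grasp_force': 0.0, 'opening': 0.9990574096538927}
0.0187
```

View pics/t.png

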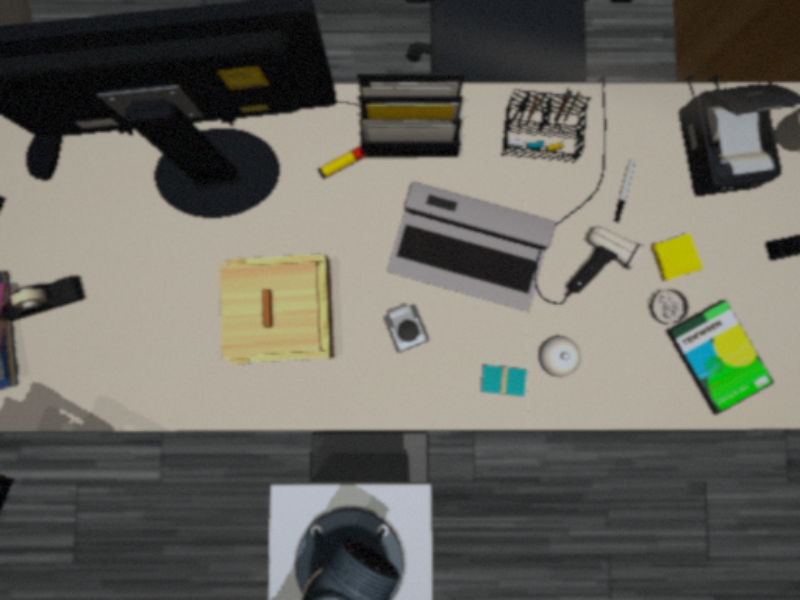

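View pics/s.png

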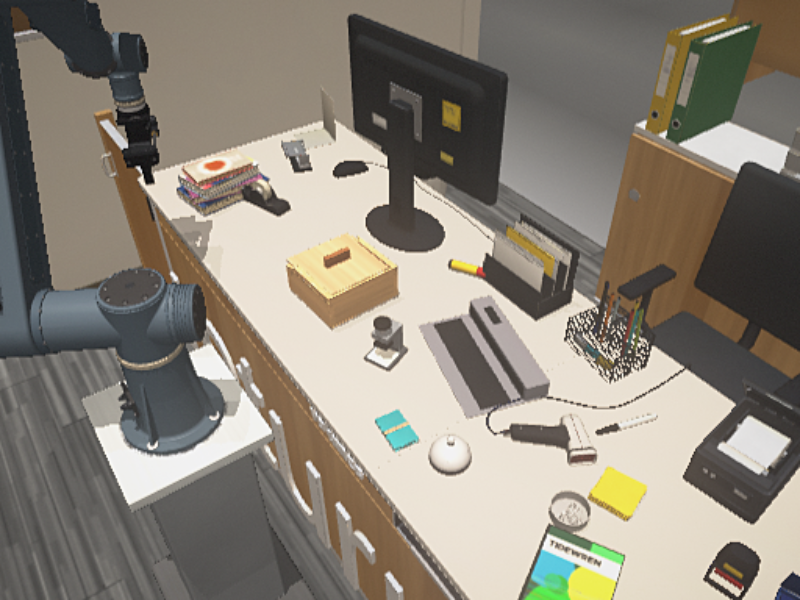

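```bash
cat > m.py <<'E'
from h import *
np.set_printoptions(precision=4,suppress=True)
a=dict(np.load('/tmp/top0.npz')); P=cloud(a); s=512/800
def reg(u0,v0,u1,v1): return P[int(v0*s):int(v1*s),int(u0*s):int(u1*s)].reshape(-1,3)
def rect(n,p,lo,hi):
    q=p[(p[:,2]>lo)&(p[:,2]<hi)]
    r=cv2.minAreaRect((q[:,:2]*1000).astype(np.float32)); print(n,len(q),r,'zmed',np.median(q[:,2]),q[:,:2].min(0),q[:,:2].max(0))
b=reg(205,235,350,375)
print(np.histogram(b[:,2],bins=np.arange(-.01,.14,.006)))
rect('box all',b,.07,.2); rect('bar',b,.104,.13);rect('lips',b,.0935,.1);
r=reg(370,170,570,320); rect('reader block',r,.035,.07)
rect('deck?',r,.0015,.02)
p=reg(375,290,435,360); print(np.sort(p[:,2])[-40::4]); rect('plunger',p,.1,.13); rect('press',p,.06,.095)
rect('bell',reg(530,325,590,385),.02,.08); rect('cards',reg(470,355,535,405),.008,.03)
rect('tape etc',reg(0,260,100,400),.015,.3)
rect('stand',reg(150,120,290,222),.008,.05)
print('table',np.median(reg(120,250,200,380)[:,2]))
for n,u,v,z in [('bar centre',267,308,.118),('plung',408,329,.112)]: print(n,world(a,u*s,v*s,z))
im=a['color']; c=np.vstack([cv2.resize(im[int(160*s):int(380*s),int(190*s):int(590*s)],(800,440),interpolation=cv2.INTER_CUBIC)])
cv2.imwrite('pics/c1.png',c)
E
python3 m.py
```

```text
(array([ 284, 2633,  683,   17,   10,   14,   22,   80,   23,   10,   17,
         15,   12,   14,   67,  971, 2568,  569,  193,    9,   43,   80,
          1,    0,    0]), array([-0.01 , -0.004,  0.002,  0.008,  0.014,  0.02 ,  0.026,  0.032,
        0.038,  0.044,  0.05 ,  0.056,  0.062,  0.068,  0.074,  0.08 ,
        0.086,  0.092,  0.098,  0.104,  0.11 ,  0.116,  0.122,  0.128,
        0.134,  0.14 ]))
box all 4509 ((494.1943359375, 139.64581298828125), (204.93931579589844, 204.20285034179688), 3.0119130611419678) zmed 0.08830356075806411 [0.3885 0.0332] [0.5967 0.2448]
bar 133 ((492.8718566894531, 148.7132110595703), (69.53046417236328, 15.452581405639648), 3.870494842529297) zmed 0.11713039033155703 [0.4579 0.1399] [0.5275 0.1571]
lips 550 ((493.484619140625, 136.70120239257812), (198.28805541992188, 197.6349334716797), 2.8863065242767334) zmed 0.09656453186430974 [0.3915 0.0332] [0.5948 0.2329]
reader block 1764 ((682.9547729492188, -258.58544921875), (299.6865539550781, 58.95512771606445), 74.06523895263672) zmed 0.045072811588603136 [ 0.6177 -0.4065] [ 0.7504 -0.1109]
deck
[... 671 characters left out ...]
8540039062), 26.129188537597656) zmed 0.036255355447481805 [ 0.3642 -0.4538] [ 0.4414 -0.3772]
cards 466 ((354.45416259765625, -305.04547119140625), (86.7004623413086, 54.672279357910156), 83.83000183105469) zmed 0.012681965330705765 [ 0.324  -0.3503] [ 0.3829 -0.2614]
tape etc 1136 ((460.0635986328125, 612.3885498046875), (220.84950256347656, 160.4869384765625), 4.789724826812744) zmed 0.031536494476215066 [0.3435 0.5371] [0.5668 0.7016]
stand 2423 ((779.068603515625, 277.4605712890625), (188.4882049560547, 257.51953125), 1.167640209197998) zmed 0.011577510306346319 [0.6849 0.1488] [0.8735 0.4063]
table 3.1706953206922164e-05
bar centre [0.4918 0.1442 0.118 ]
plung [ 0.4525 -0.1162  0.112 ]
```

View pics/c1.png

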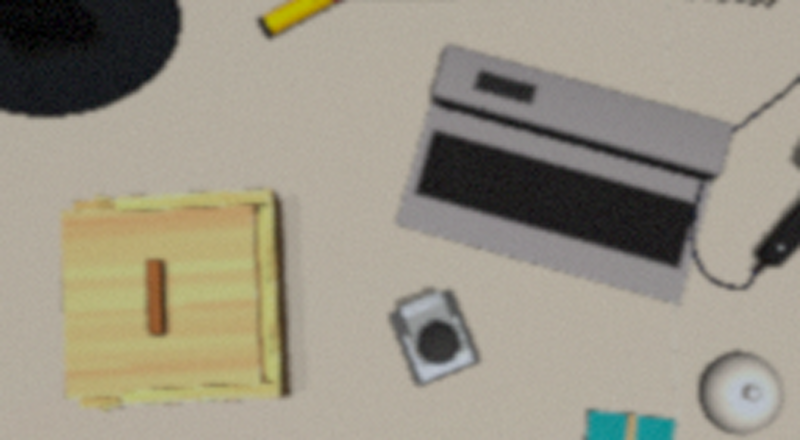

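```bash
cat >> h.py <<'E'
import json
def plan(wps, cur=None):
    """wps: list of (x,y,z,theta_deg,jaw,rows) world TCP targets, theta=angle of tool y. Prints calls."""
    s=read_state()
    if cur is None:
        p=np.array(s['position']); R=np.array(s['tcp_rot']); th=np.degrees(np.arctan2(R[1,1],R[0,1]))
    else: p=np.array(cur[:3],float); th=cur[3]
    print('from',np.round(p,4),round(th,2),'t',s['time_s'])
    for x,y,z,t,j,n in wps:
        q=np.array([x,y,z]); k=1
        while True:
            d=(q-p)/k; a=np.radians(th); dt=(t-th)/k
            if max(abs(d))<=.119/1.2 and abs(dt)<65: break
            k+=1
        for i in range(k):
            a=np.radians(th); tx=np.array([-np.sin(a),np.cos(a),0]); ty=np.array([np.cos(a),np.sin(a),0])
            v=np.array([d@tx,d@ty,-d[2]])/.12; r=-np.radians(dt)/1.5
            print(f"  [{j}, {v[0]:.3f}, {v[1]:.3f}, {v[2]:.3f}, 0,0, {r:.3f}]  x{n}")
            p=p+d; th+=dt
E
cat > m2.py <<'E'
from h import *
np.set_printoptions(precision=4,suppress=True)
a=dict(np.load('/tmp/top0.npz')); s=512/800
def w(x,y,z): return world(a,(190+x/2)*s,(160+y/2)*s,z)[:2]
for n,x,y,z in [('TR',273,191,.097),('BR',284,397,.097),('TR in',259,207,.097),('BR in',268,383,.097),('top lip left',115,200,.097),('bot lip left',115,403,.097),
 ('lid TL',62,212,.088),('lid BL',67,400,.088),('bar T',154,260,.118),('bar B',157,334,.118),
 ('s1',437,132,.003),('s2',700,205,.003),('s3',680,265,.003),('s4',418,192,.003),('win L',433,98,.046),('win R',715,177,.046),('head',438,341,.112)]: print(n,w(x,y,z))
o=np.array([.6522,-.2498]);X=np.array([.9615,-.2746]);print('strip mid pred',o-.055*X)
E
python3 m2.py
```

```text
TR [0.5927 0.0377]
BR [0.3985 0.0257]
TR in [0.5774 0.0508]
BR in [0.4115 0.0407]
top lip left [0.5845 0.1871]
bot lip left [0.3934 0.1832]
lid TL [0.5744 0.2396]
lid BL [0.3962 0.2305]
bar T [0.5252 0.1448]
bar B [0.4567 0.1408]
s1 [ 0.6678 -0.1187]
s2 [ 0.5915 -0.3869]
s3 [ 0.5301 -0.3651]
s4 [ 0.6057 -0.0991]
win L [ 0.6935 -0.1145]
win R [ 0.6133 -0.3932]
head [ 0.4497 -0.1181]
strip mid pred [ 0.5993 -0.2347]
```

```bash
python3 -c "
from h import *
plan([(.4925,.147,.17,93.3,60,3)])"
```

```text
from [0.2121 0.5872 0.2217] 70.13 t 0.1
  [60, -0.689, -0.531, 0.086, 0,0, -0.054]  x3
  [60, -0.644, -0.585, 0.086, 0,0, -0.054]  x3
  [60, -0.594, -0.635, 0.086, 0,0, -0.054]  x3
  [60, -0.541, -0.681, 0.086, 0,0, -0.054]  x3
  [60, -0.484, -0.723, 0.086, 0,0, -0.054]  x3
```

Emit:
drive_tool(steps=[[60, -0.69, -0.53, 0.086, 0, 0, -0.054], [60, -0.69, -0.53, 0.086, 0, 0, -0.054], [60, -0.69, -0.53, 0.086, 0, 0, -0.054]])

```text
time_s: 0.4
position: [0.2698, 0.495, 0.2109]
tcp_rot: [[-0.964, 0.266, -0.002], [0.266, 0.964, -0.006], [0.001, -0.006, -1.0]]
force: [-0.0, 0.2, -0.1]
opening: 0.805
grasp_force: 0.0
```

Emit:
drive_tool(steps=[[60, -0.644, -0.585, 0.086, 0, 0, -0.054], [60, -0.644, -0.585, 0.086, 0, 0, -0.054], [60, -0.644, -0.585, 0.086, 0, 0, -0.054]])

```text
time_s: 0.7
position: [0.3263, 0.4081, 0.2011]
tcp_rot: [[-0.982, 0.188, -0.001], [0.189, 0.982, -0.003], [0.001, -0.003, -1.0]]
force: [-0.5, 0.9, -0.1]
opening: 0.698
grasp_force: 0.0
```

Emit:
drive_tool(steps=[[60, -0.594, -0.635, 0.086, 0, 0, -0.054], [60, -0.594, -0.635, 0.086, 0, 0, -0.054], [60, -0.594, -0.635, 0.086, 0, 0, -0.054]])

```text
time_s: 1.0
position: [0.3831, 0.321, 0.1911]
tcp_rot: [[-0.994, 0.109, 0.0], [0.109, 0.994, -0.001], [-0.0, -0.001, -1.0]]
force: [0.1, 0.6, -0.2]
opening: 0.691
grasp_force: 0.0
```

Emit:
drive_tool(steps=[[60, -0.541, -0.681, 0.086, 0, 0, -0.054], [60, -0.541, -0.681, 0.086, 0, 0, -0.054], [60, -0.541, -0.681, 0.086, 0, 0, -0.054]])

```text
time_s: 1.3
position: [0.44, 0.2334, 0.181]
tcp_rot: [[-1.0, 0.028, 0.002], [0.028, 1.0, -0.0], [-0.002, -0.0, -1.0]]
force: [-0.0, -0.5, 1.1]
opening: 0.691
grasp_force: 0.0
```

Emit:
drive_tool(steps=[[60, -0.484, -0.723, 0.086, 0, 0, -0.054], [60, -0.484, -0.723, 0.086, 0, 0, -0.054], [60, -0.484, -0.723, 0.086, 0, 0, -0.054], [60, -0.484, -0.723, 0.086, 0, 0, -0.054]])

```text
time_s: 1.7
position: [0.4934, 0.148, 0.1707]
tcp_rot: [[-0.998, -0.055, -0.001], [-0.055, 0.998, 0.001], [0.001, 0.001, -1.0]]
force: [-1.9, -1.0, 0.2]
opening: 0.692
grasp_force: 0.0
```

```bash
python3 -c "
from h import *
plan([(.4925,.147,.092,93.3,60,4)]);b=cap('scene');i=b['color'];cv2.imwrite('pics/s1.png',cv2.resize(i[90:250,150:380],(800,556)))"
```

```text
from [0.4934 0.148  0.1707] 93.18 t 1.7
  [60, 0.008, -0.008, 0.656, 0,0, -0.001]  x4
```

View pics/s1.png

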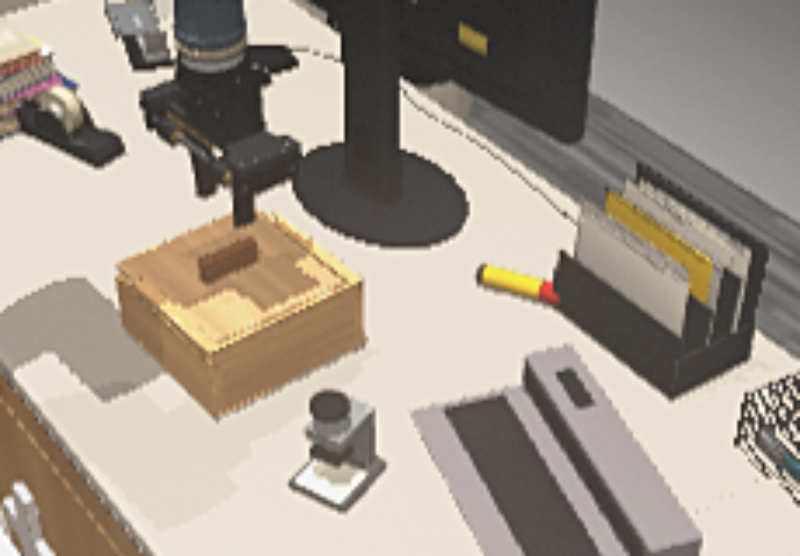

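The picture shows the open fingers hanging over the grip bar (bar at about (228,258) in the crop). I'm descending and closing on it.

Emit:
drive_tool(steps=[[60, 0, 0, 0.2, 0, 0, 0], [60, 0, 0, 0.4, 0, 0, 0], [60, 0, 0, 0.6, 0, 0, 0], [60, 0, 0, 0.65, 0, 0, 0], [60, 0, 0, 0.65, 0, 0, 0]])

```text
time_s: 2.25
position: [0.4914, 0.1493, 0.0924]
tcp_rot: [[-0.998, -0.06, -0.003], [-0.06, 0.998, 0.0], [0.003, 0.0, -1.0]]
force: [0.3, 0.7, 0.1]
opening: 0.69
grasp_force: 0.0
```

Emit:
drive_tool(steps=[[5, 0, 0, 0, 0, 0, 0], [5, 0, 0, 0, 0, 0, 0], [5, 0, 0, 0, 0, 0, 0], [5, 0, 0, 0, 0, 0, 0], [5, 0, 0, 0, 0, 0, 0], [5, 0, 0, 0, 0, 0, 0], [5, 0, 0, 0, 0, 0, 0]])

```text
time_s: 2.95
position: [0.4931, 0.1478, 0.0931]
tcp_rot: [[-0.998, -0.057, 0.0], [-0.057, 0.998, 0.0], [-0.0, 0.0, -1.0]]
force: [-0.6, 1.0, 2.1]
opening: 0.158
grasp_force: 30.0
```

Emit:
drive_tool(steps=[[5, 0, 0.1, 0, 0, 0, 0], [5, 0, 0.25, 0, 0, 0, 0], [5, 0, 0.4, 0, 0, 0, 0], [5, 0, 0.55, 0, 0, 0, 0], [5, 0, 0.7, 0, 0, 0, 0], [5, 0, 0.85, 0, 0, 0, 0], [5, 0, 0.95, 0, 0, 0, 0], [5, 0, 0.95, 0, 0, 0, 0]])

```text
time_s: 3.75
position: [0.4862, 0.2637, 0.0931]
tcp_rot: [[-0.998, -0.06, 0.001], [-0.06, 0.998, 0.002], [-0.001, 0.001, -1.0]]
force: [-1.8, 3.4, 1.8]
opening: 0.162
grasp_force: 30.0
```

```bash
python3 -c "
from h import *
b=cap('scene');i=b['color'];cv2.imwrite('pics/s2.png',cv2.resize(i[90:250,150:380],(800,556)))"
```

```text
(no output)
```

View pics/s2.png

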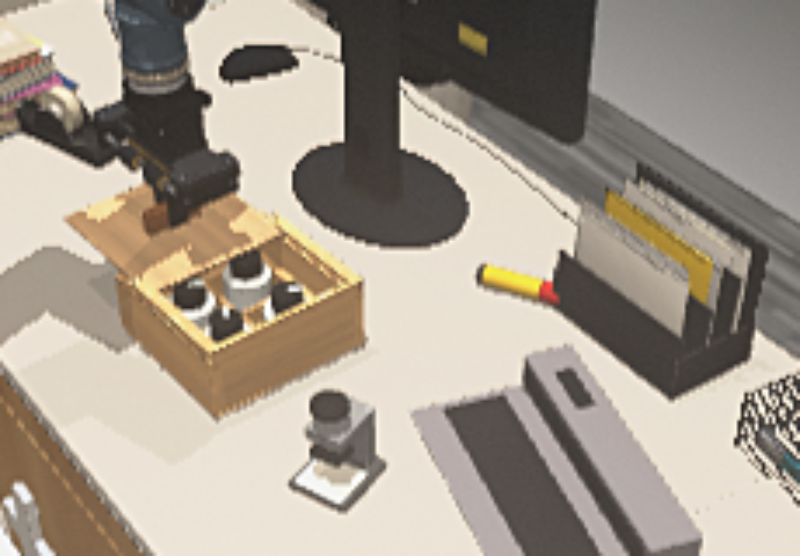

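Lid is slid out about 128 mm, four jars visible in the cells (caps near (190,290), (245,262), (228,318), (290,295) in the crop). I'm pulling it clear and lowering it.

Emit:
drive_tool(steps=[[5, 0, 0.12, 0, 0, 0, 0], [5, 0, 0.27, 0, 0, 0, 0], [5, 0, 0.42, 0, 0, 0, 0], [5, 0, 0.57, 0, 0, 0, 0], [5, 0, 0.72, 0, 0, 0, 0], [5, 0, 0.85, 0, 0, 0, 0], [5, 0, 0.92, 0, 0, 0, 0], [5, 0, 0.92, 0, 0, 0, 0]])

```text
time_s: 4.6
position: [0.4797, 0.3731, 0.0928]
tcp_rot: [[-0.998, -0.06, 0.0], [-0.06, 0.998, 0.0], [-0.0, 0.0, -1.0]]
force: [-0.2, -0.9, -1.0]
opening: 0.162
grasp_force: 30.0
```

Emit:
drive_tool(steps=[[5, 0, 0, 0.12, 0, 0, 0], [5, 0, 0, 0.25, 0, 0, 0], [5, 0, 0, 0.38, 0, 0, 0], [5, 0, 0, 0.5, 0, 0, 0], [5, 0, 0, 0.58, 0, 0, 0], [5, 0, 0, 0.63, 0, 0, 0], [5, 0, 0, 0.66, 0, 0, 0], [5, 0, 0, 0.67, 0, 0, 0]])

```text
time_s: 5.4
position: [0.4801, 0.3717, 0.0124]
tcp_rot: [[-0.998, -0.058, -0.0], [-0.058, 0.998, -0.0], [0.0, -0.0, -1.0]]
force: [-0.3, 0.4, -1.8]
opening: 0.161
grasp_force: 30.0
```

Emit:
drive_tool(steps=[[5, 0, 0, 0.01, 0, 0, 0], [50, 0, 0, 0.01, 0, 0, 0], [50, 0, 0, 0.01, 0, 0, 0], [50, 0, 0, 0.01, 0, 0, 0], [50, 0, 0, 0.01, 0, 0, 0], [50, 0, 0, 0.01, 0, 0, 0]])

```text
time_s: 6.0
position: [0.4801, 0.3718, 0.0116]
tcp_rot: [[-0.998, -0.058, 0.0], [-0.058, 0.998, 0.0], [-0.0, 0.0, -1.0]]
force: [-1.0, 0.3, -0.4]
opening: 0.519
grasp_force: 0.0
```

Emit:
drive_tool(steps=[[50, 0, 0, -0.3, 0, 0, 0], [50, 0, 0, -0.7, 0, 0, 0], [50, 0, 0, -1, 0, 0, 0], [50, 0, 0, -1, 0, 0, 0]])

```text
time_s: 6.4
position: [0.4835, 0.3738, 0.1371]
tcp_rot: [[-0.998, -0.058, 0.011], [-0.058, 0.998, 0.006], [-0.011, 0.005, -1.0]]
force: [0.8, 0.2, -0.3]
opening: 0.571
grasp_force: 0.0
```

```bash
cat > look.py <<'E'
from h import *
import sys
np.set_printoptions(precision=4,suppress=True)
a=cap('top'); np.savez('/tmp/top1.npz',**a); b=cap('scene'); np.savez('/tmp/sc1.npz',**b)
i=a['color'][155:245,120:265]; j=b['color'][145:215,175:265]
i=cv2.resize(i,None,fx=5.5,fy=5.5,interpolation=cv2.INTER_CUBIC)
cv2.imwrite('pics/top1.png',i)
P=cloud(a)[155:240,120:225].reshape(-1,3)
q=P[(P[:,2]>.066)&(P[:,2]<.0795)&(abs(P[:,0]-.494)<.085)&(abs(P[:,1]-.136)<.085)]
n,l,c=None,None,None
_,lab,cen=cv2.kmeans(q[:,:2].astype(np.float32),4,None,(3,100,1e-6),20,cv2.KMEANS_PP_CENTERS)
for k in range(4):
    m=q[lab.ravel()==k]; print(len(m),m.mean(0),cv2.minEnclosingCircle((m[:,:2]*1000).astype(np.float32)))
L=cloud(a).reshape(-1,3); g=L[(L[:,2]>.026)&(L[:,2]<.042)&(abs(L[:,0]-.48)<.06)&(abs(L[:,1]-.372)<.05)]
if len(g): print('bar',len(g),cv2.minAreaRect((g[:,:2]*1000).astype(np.float32)))
E
python3 look.py
```

```text
125 [0.5367 0.1799 0.0749] ((549.5685424804688, 187.88572692871094), 38.20881271362305)
142 [0.4494 0.1784 0.0748] ((444.5389404296875, 193.77362060546875), 42.860260009765625)
111 [0.5341 0.0946 0.0754] ((548.8079833984375, 81.19622802734375), 38.1722526550293)
109 [0.4549 0.0941 0.0752] ((454.8143005371094, 94.544677734375), 17.70278549194336)
bar 26 ((452.463134765625, 369.7972717285156), (12.418641090393066, 14.722878456115723), 0.1312328577041626)
```

View pics/top1.png

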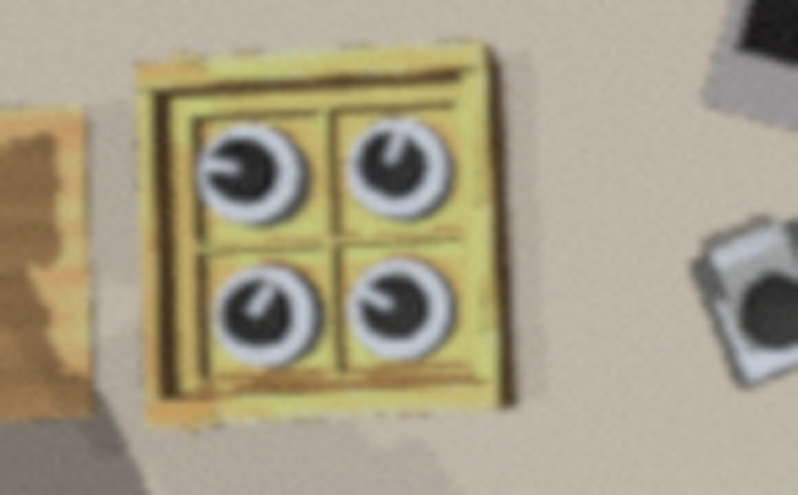

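```bash
cat > caps.py <<'E'
from h import *
np.set_printoptions(precision=4,suppress=True)
def caps(a,ests,ztop,tag=''):
    P=cloud(a); g=a['color'].mean(-1); out=[]
    for n,e in ests.items():
        c=np.array(e,float)
        for _ in range(6):   # dark cap pixels projected at top plane
            m=(abs(P[...,2]-ztop)<.007)&(np.hypot(P[...,0]-c[0],P[...,1]-c[1])<.021)
            vv,uu=np.nonzero(m); W=np.array([world(a,u,v,ztop) for u,v in zip(uu,vv)])
            c=W[:,:2].mean(0)
        c2=cv2.minEnclosingCircle((W[:,:2]*1000).astype(np.float32))
        # line: bright pixels inside 15 mm
        r=np.hypot(*(W[:,:2]-c).T); I=g[vv,uu]; k=r<.0155; w=np.clip(I[k]-np.median(I[k])-15,0,None); d=W[k,:2]-c
        s=(w[:,None]*d).sum(0); ang=np.degrees(np.arctan2(s[1],s[0]))
        print(tag,n,len(uu),'c',c,'circ',np.round(c2[0],1),round(c2[1],1),'yaw',round(ang,1)); out.append((c,ang))
    return out
if __name__=='__main__':
    a=dict(np.load('/tmp/top1.npz'))
    caps(a,dict(TL=(.537,.181),TR=(.534,.095),BL=(.45,.178),BR=(.455,.094)),.076)
    for n,x,y in [('TL',242,173),('TR',391,165),('BL',256,312),('BR',391,308)]:
        print(n,world(a,120+(x+.5)/5.5-.5,155+(y+.5)/5.5-.5,.076)[:2])
E
python3 caps.py; python3 -c "
from h import *
plan([(.535,.178,.137,48,50,3),(.535,.178,.057,48,50,5)])"
```

```text
TL 113 c [0.5297 0.1786] circ [529.8 178.2] 17.7 yaw 82.4
 TR 111 c [0.533  0.0964] circ [532.9  96.2] 18.3 yaw -14.3
 BL 117 c [0.4513 0.1687] circ [451.3 168.6] 18.1 yaw -26.7
 BR 114 c [0.4551 0.0942] circ [454.9  94. ] 17.9 yaw 64.2
TL [0.5281 0.1755]
TR [0.5322 0.0944]
BL [0.4524 0.1664]
BR [0.4544 0.0934]
from [0.4803 0.3719 0.1323] 93.34 t 6.5
  [50, -0.181, -0.820, -0.020, 0,0, 0.264]  x3
  [50, -0.483, -0.687, -0.020, 0,0, 0.264]  x3
  [50, 0.000, -0.000, 0.667, 0,0, -0.000]  x5
```

```bash
python3 -c "
from h import *
plan([(.5295,.1775,.137,48,50,3),(.5295,.1775,.057,48,50,5)])"
```

```text
from [0.4803 0.3719 0.1323] 93.34 t 6.5
  [50, -0.158, -0.821, -0.020, 0,0, 0.264]  x3
  [50, -0.462, -0.697, -0.020, 0,0, 0.264]  x3
  [50, 0.000, -0.000, 0.667, 0,0, -0.000]  x5
```

Emit:
drive_tool(steps=[[50, -0.158, -0.821, -0.02, 0, 0, 0.264], [50, -0.158, -0.821, -0.02, 0, 0, 0.264], [50, -0.158, -0.821, -0.02, 0, 0, 0.264], [50, -0.158, -0.821, -0.02, 0, 0, 0.264]])

```text
time_s: 6.9
position: [0.5038, 0.2726, 0.1318]
tcp_rot: [[-0.943, 0.334, -0.004], [0.334, 0.943, -0.001], [0.004, -0.002, -1.0]]
force: [-0.1, 0.6, 0.3]
opening: 0.575
grasp_force: 0.0
```

Emit:
drive_tool(steps=[[50, -0.462, -0.697, -0.02, 0, 0, 0.264], [50, -0.462, -0.697, -0.02, 0, 0, 0.264], [50, -0.462, -0.697, -0.02, 0, 0, 0.264], [50, -0.462, -0.697, -0.02, 0, 0, 0.264], [50, -0.462, -0.697, -0.02, 0, 0, 0.264], [50, -0.462, -0.697, -0.02, 0, 0, 0.264]])

```text
time_s: 7.5
position: [0.5284, 0.1785, 0.1356]
tcp_rot: [[-0.745, 0.667, -0.001], [0.667, 0.745, 0.0], [0.001, -0.001, -1.0]]
force: [0.1, 0.2, 0.1]
opening: 0.574
grasp_force: 0.0
```

```bash
python3 -c "
from h import *
plan([(.5295,.1775,.057,48,50,5)])"
```

```text
from [0.5284 0.1785 0.1356] 48.2 t 7.5
  [50, -0.013, 0.000, 0.655, 0,0, 0.002]  x5
```

Emit:
drive_tool(steps=[[50, 0, 0, 0.2, 0, 0, 0], [50, 0, 0, 0.4, 0, 0, 0], [50, 0, 0, 0.55, 0, 0, 0], [50, 0, 0, 0.655, 0, 0, 0], [50, 0, 0, 0.655, 0, 0, 0]])

```text
time_s: 8.0
position: [0.5276, 0.1779, 0.0559]
tcp_rot: [[-0.744, 0.668, -0.004], [0.668, 0.744, -0.0], [0.002, -0.003, -1.0]]
force: [-0.5, 0.3, 0.8]
opening: 0.574
grasp_force: 0.0
```

Emit:
drive_tool(steps=[[25, 0, 0, 0, 0, 0, 0], [25, 0, 0, 0, 0, 0, 0], [25, 0, 0, 0, 0, 0, 0], [25, 0, 0, 0, 0, 0, 0], [25, 0, 0, 0, 0, 0, 0]])

```text
time_s: 8.5
position: [0.5303, 0.1775, 0.0585]
tcp_rot: [[-0.743, 0.67, 0.003], [0.67, 0.743, 0.001], [-0.002, 0.002, -1.0]]
force: [0.3, 0.5, 4.0]
opening: 0.405
grasp_force: 30.0
```

Emit:
drive_tool(steps=[[25, 0, 0, -0.15, 0, 0, 0], [25, 0, 0, -0.35, 0, 0, 0], [25, 0, 0, -0.55, 0, 0, 0], [25, 0, 0, -0.75, 0, 0, 0], [25, 0, 0, -0.88, 0, 0, 0], [25, 0, 0, -0.92, 0, 0, 0], [25, 0, 0, -0.92, 0, 0, 0]])

```text
time_s: 9.2
position: [0.5291, 0.1771, 0.1682]
tcp_rot: [[-0.743, 0.67, 0.0], [0.67, 0.743, -0.0], [-0.0, 0.0, -1.0]]
force: [-0.4, -0.3, -0.7]
opening: 0.403
grasp_force: 30.0
```

```bash
cat > tgt.py <<'E'
from h import *
import sys
# tgt.py k delta drop : slot y (m), turn (deg), TCP height above underside
y,delta,hg=map(float,sys.argv[1:4]); vx=float(sys.argv[4]) if len(sys.argv)>4 else .56
X=np.array([.9615,-.2746]);Y=np.array([.2746,.9615]); o=np.array([.6522,-.2498])
t=o-.057*X+y*Y; s=read_state(); R=np.array(s['tcp_rot']); th=np.degrees(np.arctan2(R[1,1],R[0,1])); z=s['position'][2]
f=th+delta; print('target',t,'theta',f,s['opening']*87,s['grasp_force'])
plan([(.575,.03,z,th+delta*.4,25,6),(t[0],t[1],.09,f,25,7),(t[0],t[1],hg+.005,f,25,5)])
E
python3 tgt.py -.105 -95 .051
```

```text
target [ 0.5685615 -0.3351053] theta -47.041549725403726 35.06712215489088 29.98285174369812
from [0.5291 0.1771 0.1682] 47.96 t 9.2
  [25, -0.552, -0.327, -0.000, 0,0, 0.221]  x6
  [25, -0.629, -0.129, -0.000, 0,0, 0.221]  x6
  [25, -0.747, -0.145, 0.163, 0,0, 0.166]  x7
  [25, -0.760, 0.044, 0.163, 0,0, 0.166]  x7
  [25, -0.725, 0.229, 0.163, 0,0, 0.166]  x7
  [25, -0.647, 0.401, 0.163, 0,0, 0.166]  x7
  [25, -0.000, -0.000, 0.283, 0,0, -0.000]  x5
```

Emit:
drive_tool(steps=[[25, -0.11, -0.065, 0, 0, 0, 0.044], [25, -0.27, -0.16, 0, 0, 0, 0.11], [25, -0.41, -0.245, 0, 0, 0, 0.165], [25, -0.552, -0.327, 0, 0, 0, 0.221]])

```text
time_s: 9.6
position: [0.551, 0.1029, 0.1663]
tcp_rot: [[-0.481, 0.876, -0.004], [0.876, 0.481, -0.0], [0.002, -0.003, -1.0]]
force: [-0.1, -0.2, -1.6]
opening: 0.404
grasp_force: 30.0
```

Emit:
drive_tool(steps=[[25, -0.157, -0.032, 0, 0, 0, 0.055], [25, -0.315, -0.065, 0, 0, 0, 0.11], [25, -0.472, -0.097, 0, 0, 0, 0.166], [25, -0.629, -0.129, 0, 0, 0, 0.221]])

```text
time_s: 10.0
position: [0.574, 0.0295, 0.1661]
tcp_rot: [[-0.17, 0.986, -0.004], [0.986, 0.17, 0.0], [0.001, -0.004, -1.0]]
force: [-0.8, -0.3, -1.7]
opening: 0.404
grasp_force: 30.0
```

Emit:
drive_tool(steps=[[25, -0.187, -0.036, 0.04, 0, 0, 0.042], [25, -0.373, -0.072, 0.08, 0, 0, 0.083], [25, -0.56, -0.109, 0.12, 0, 0, 0.125], [25, -0.747, -0.145, 0.163, 0, 0, 0.166]])

```text
time_s: 10.4
position: [0.5723, -0.0618, 0.1465]
tcp_rot: [[0.077, 0.997, -0.003], [0.997, -0.077, 0.001], [0.001, -0.003, -1.0]]
force: [-0.3, -0.2, -1.6]
opening: 0.405
grasp_force: 30.0
```

Emit:
drive_tool(steps=[[25, -0.19, 0.011, 0.04, 0, 0, 0.042], [25, -0.38, 0.022, 0.08, 0, 0, 0.083], [25, -0.57, 0.033, 0.12, 0, 0, 0.125], [25, -0.76, 0.044, 0.163, 0, 0, 0.166]])

```text
time_s: 10.8
position: [0.5707, -0.153, 0.1268]
tcp_rot: [[0.321, 0.947, -0.003], [0.947, -0.321, 0.001], [0.0, -0.004, -1.0]]
force: [-0.3, -0.2, -1.4]
opening: 0.404
grasp_force: 30.0
```

Emit:
drive_tool(steps=[[25, -0.181, 0.057, 0.04, 0, 0, 0.042], [25, -0.363, 0.115, 0.08, 0, 0, 0.083], [25, -0.543, 0.172, 0.12, 0, 0, 0.125], [25, -0.725, 0.229, 0.163, 0, 0, 0.166]])

```text
time_s: 11.2
position: [0.569, -0.244, 0.1072]
tcp_rot: [[0.544, 0.839, -0.003], [0.839, -0.544, 0.002], [-0.0, -0.004, -1.0]]
force: [0.7, -0.6, -1.9]
opening: 0.405
grasp_force: 30.0
```

Emit:
drive_tool(steps=[[25, -0.162, 0.1, 0.04, 0, 0, 0.042], [25, -0.323, 0.2, 0.08, 0, 0, 0.083], [25, -0.485, 0.3, 0.12, 0, 0, 0.125], [25, -0.58, 0.36, 0.15, 0, 0, 0.15], [25, -0.647, 0.401, 0.163, 0, 0, 0.166], [25, -0.647, 0.401, 0.163, 0, 0, 0.166], [25, -0.647, 0.401, 0.163, 0, 0, 0.166]])

```text
time_s: 11.9
position: [0.5683, -0.3341, 0.0894]
tcp_rot: [[0.732, 0.681, -0.001], [0.681, -0.732, 0.001], [0.0, -0.002, -1.0]]
force: [-0.4, 0.2, -1.5]
opening: 0.405
grasp_force: 30.0
```

```bash
python3 -c "
from h import *
s=read_state();print(s['opening']*87,s['grasp_force'])
plan([(.5686,-.3351,.0565,-47,25,5)]);b=cap('scene');i=b['color'];cv2.imwrite('pics/s3.png',cv2.resize(i[150:310,210:380],(640,600)))"
```

```text
35.21201686164147 29.983924627304077
from [ 0.5683 -0.3341  0.0894] -47.06 t 11.9
  [25, -0.004, 0.008, 0.274, 0,0, -0.001]  x5
```

View pics/s3.png

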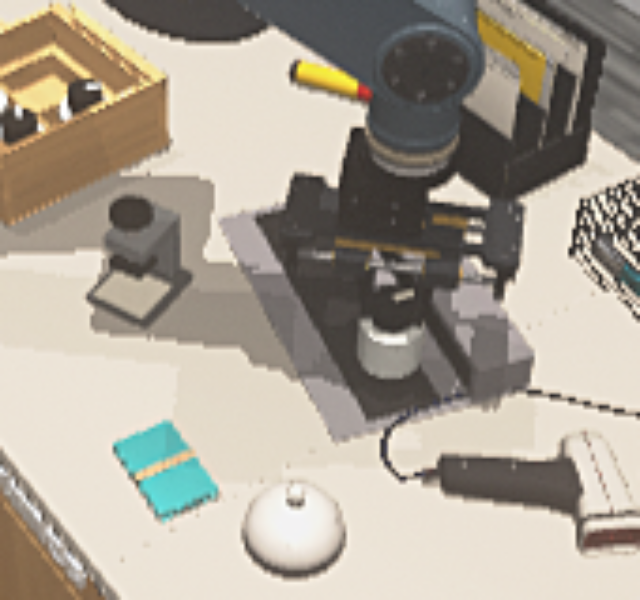

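The jar hangs over the strip's right end (jar about (390,340) in the crop), its cap line pointing to the window. Now lower and release, then go to the lower-right jar.

Emit:
drive_tool(steps=[[25, 0, 0, 0.1, 0, 0, 0], [25, 0, 0, 0.18, 0, 0, 0], [25, 0, 0, 0.24, 0, 0, 0], [25, 0, 0, 0.27, 0, 0, 0], [25, 0, 0, 0.285, 0, 0, 0]])

```text
time_s: 12.45
position: [0.5683, -0.3343, 0.0553]
tcp_rot: [[0.732, 0.681, -0.001], [0.681, -0.732, 0.002], [0.0, -0.002, -1.0]]
force: [-0.7, 3.5, 7.5]
opening: 0.406
grasp_force: 30.0
```

Emit:
drive_tool(steps=[[52, 0, 0, 0, 0, 0, 0], [52, 0, 0, 0, 0, 0, 0], [52, 0, 0, 0, 0, 0, 0], [52, 0, 0, -0.3, 0, 0, 0], [52, 0, 0, -0.7, 0, 0, 0], [52, 0, 0, -0.9, 0, 0, 0], [52, 0, 0, -0.9, 0, 0, 0]])

```text
time_s: 13.15
position: [0.5714, -0.3373, 0.1689]
tcp_rot: [[0.732, 0.681, 0.008], [0.681, -0.732, -0.007], [0.001, 0.011, -1.0]]
force: [0.7, -0.3, -0.1]
opening: 0.596
grasp_force: 0.0
```

```bash
python3 -c "
from h import *
plan([(.54,-.02,.155,0,50,3),(.455,.094,.137,48,50,5)])"
```

```text
from [ 0.5714 -0.3373  0.1689] -47.1 t 13.15
  [50, 0.402, -0.529, 0.029, 0,0, -0.137]  x3
  [50, 0.502, -0.436, 0.029, 0,0, -0.137]  x3
  [50, 0.580, -0.324, 0.029, 0,0, -0.137]  x3
  [50, 0.634, -0.199, 0.029, 0,0, -0.137]  x3
  [50, 0.475, -0.354, 0.075, 0,0, -0.279]  x5
  [50, 0.578, -0.130, 0.075, 0,0, -0.279]  x5
```

Emit:
drive_tool(steps=[[50, 0.402, -0.529, 0.029, 0, 0, -0.137], [50, 0.402, -0.529, 0.029, 0, 0, -0.137], [50, 0.402, -0.529, 0.029, 0, 0, -0.137]])

```text
time_s: 13.45
position: [0.5585, -0.2506, 0.1585]
tcp_rot: [[0.575, 0.818, -0.005], [0.818, -0.575, 0.005], [0.001, -0.007, -1.0]]
force: [0.2, 0.4, -0.4]
opening: 0.573
grasp_force: 0.0
```

Emit:
drive_tool(steps=[[50, 0.502, -0.436, 0.029, 0, 0, -0.137], [50, 0.502, -0.436, 0.029, 0, 0, -0.137], [50, 0.502, -0.436, 0.029, 0, 0, -0.137]])

```text
time_s: 13.75
position: [0.551, -0.1725, 0.1552]
tcp_rot: [[0.396, 0.918, -0.004], [0.918, -0.396, 0.003], [0.001, -0.005, -1.0]]
force: [-0.4, -0.5, 0.0]
opening: 0.578
grasp_force: 0.0
```

Emit:
drive_tool(steps=[[50, 0.58, -0.324, 0.029, 0, 0, -0.137], [50, 0.58, -0.324, 0.029, 0, 0, -0.137], [50, 0.58, -0.324, 0.029, 0, 0, -0.137]])

```text
time_s: 14.05
position: [0.5439, -0.0945, 0.1522]
tcp_rot: [[0.201, 0.979, -0.003], [0.979, -0.201, 0.001], [0.001, -0.003, -1.0]]
force: [-0.5, -1.1, 0.5]
opening: 0.571
grasp_force: 0.0
```

Emit:
drive_tool(steps=[[50, 0.634, -0.199, 0.029, 0, 0, -0.137], [50, 0.634, -0.199, 0.029, 0, 0, -0.137], [50, 0.634, -0.199, 0.029, 0, 0, -0.137]])

```text
time_s: 14.35
position: [0.5368, -0.0161, 0.149]
tcp_rot: [[-0.002, 1.0, -0.001], [1.0, 0.002, 0.0], [0.0, -0.001, -1.0]]
force: [-0.3, 0.9, -0.8]
opening: 0.573
grasp_force: 0.0
```

Emit:
drive_tool(steps=[[50, 0.475, -0.354, 0.075, 0, 0, -0.279], [50, 0.475, -0.354, 0.075, 0, 0, -0.279], [50, 0.475, -0.354, 0.075, 0, 0, -0.279], [50, 0.475, -0.354, 0.075, 0, 0, -0.279]])

```text
time_s: 14.75
position: [0.4959, 0.038, 0.1405]
tcp_rot: [[-0.405, 0.914, 0.002], [0.914, 0.405, -0.001], [-0.002, 0.001, -1.0]]
force: [-0.2, 0.3, -1.0]
opening: 0.575
grasp_force: 0.0
```

Emit:
drive_tool(steps=[[50, 0.578, -0.13, 0.075, 0, 0, -0.279], [50, 0.578, -0.13, 0.075, 0, 0, -0.279], [50, 0.578, -0.13, 0.075, 0, 0, -0.279], [50, 0.578, -0.13, 0.075, 0, 0, -0.279], [50, 0.578, -0.13, 0.075, 0, 0, -0.279], [50, 0.578, -0.13, 0.075, 0, 0, -0.279]])

```text
time_s: 15.35
position: [0.4537, 0.0954, 0.1317]
tcp_rot: [[-0.74, 0.673, 0.002], [0.673, 0.74, -0.0], [-0.001, 0.001, -1.0]]
force: [-0.4, -0.5, -0.2]
opening: 0.577
grasp_force: 0.0
```

```bash
python3 -c "
from h import *
plan([(.4555,.094,.058,48,50,5)])
from caps import caps
a=cap('top'); cv2.imwrite('pics/t4.png',cv2.resize(a['color'][150:270,110:370],(780,360),interpolation=2))
caps(a,dict(one=(.5686,-.335)),.073)"
```

```text
from [0.4537 0.0954 0.1317] 47.71 t 15.35
  [50, -0.019, 0.001, 0.614, 0,0, -0.003]  x5
 one 109 c [ 0.5698 -0.3325] circ [ 570.  -331.9] 18.5 yaw -24.2
```

View pics/t4.png

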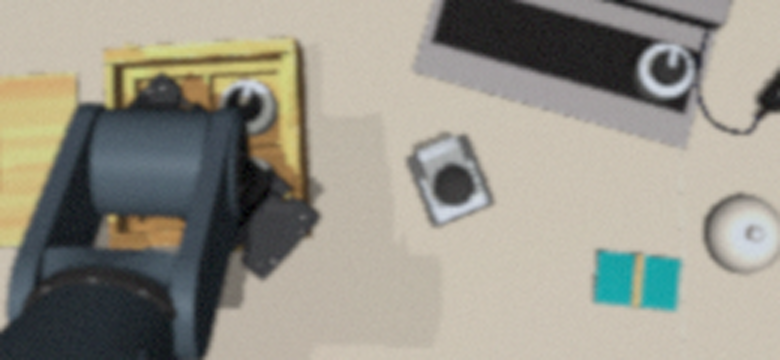

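Jar 1 stands on the strip at (663,70), line slightly right of the reader's normal. Now the lower-right jar.

Emit:
drive_tool(steps=[[50, -0.01, 0, 0.2, 0, 0, 0], [50, -0.019, 0, 0.4, 0, 0, 0], [50, -0.019, 0, 0.55, 0, 0, 0], [50, -0.019, 0, 0.62, 0, 0, 0], [50, -0.019, 0, 0.62, 0, 0, 0]])

```text
time_s: 15.9
position: [0.4537, 0.0946, 0.0563]
tcp_rot: [[-0.742, 0.671, -0.002], [0.671, 0.742, 0.0], [0.002, -0.001, -1.0]]
force: [-0.4, 0.0, 0.2]
opening: 0.572
grasp_force: 0.0
```

Emit:
drive_tool(steps=[[25, 0, 0, 0, 0, 0, 0], [25, 0, 0, 0, 0, 0, 0], [25, 0, 0, 0, 0, 0, 0], [25, 0, 0, 0, 0, 0, 0], [25, 0, 0, 0, 0, 0, 0]])

```text
time_s: 16.4
position: [0.4546, 0.0949, 0.0579]
tcp_rot: [[-0.743, 0.67, 0.002], [0.67, 0.743, -0.0], [-0.001, 0.001, -1.0]]
force: [-0.4, -1.2, 6.0]
opening: 0.406
grasp_force: 30.0
```

Emit:
drive_tool(steps=[[25, 0, 0, -0.15, 0, 0, 0], [25, 0, 0, -0.35, 0, 0, 0], [25, 0, 0, -0.55, 0, 0, 0], [25, 0, 0, -0.75, 0, 0, 0], [25, 0, 0, -0.88, 0, 0, 0], [25, 0, 0, -0.92, 0, 0, 0], [25, 0, 0, -0.92, 0, 0, 0]])

```text
time_s: 17.1
position: [0.454, 0.095, 0.1678]
tcp_rot: [[-0.743, 0.67, 0.001], [0.67, 0.743, 0.0], [-0.001, 0.001, -1.0]]
force: [0.2, 0.6, -1.4]
opening: 0.406
grasp_force: 30.0
```

```bash
python3 tgt.py -.033 -80 .0505
```

```text
target [ 0.5883327 -0.2658773] theta -32.04404825563605 35.28428649426099 29.99624401330948
from [0.454  0.095  0.1678] 47.96 t 17.1
  [25, -0.556, 0.137, -0.000, 0,0, 0.186]  x6
  [25, -0.497, 0.284, -0.000, 0,0, 0.186]  x6
  [25, -0.800, -0.190, 0.216, 0,0, 0.186]  x7
  [25, -0.822, 0.038, 0.216, 0,0, 0.186]  x7
  [25, -0.780, 0.263, 0.216, 0,0, 0.186]  x7
  [25, 0.000, 0.000, 0.287, 0,0, -0.000]  x5
```

Emit:
drive_tool(steps=[[25, -0.11, 0.027, 0, 0, 0, 0.037], [25, -0.26, 0.064, 0, 0, 0, 0.087], [25, -0.41, 0.1, 0, 0, 0, 0.137], [25, -0.556, 0.137, 0, 0, 0, 0.186]])

```text
time_s: 17.5
position: [0.5141, 0.0622, 0.166]
tcp_rot: [[-0.527, 0.85, -0.003], [0.85, 0.527, 0.0], [0.002, -0.003, -1.0]]
force: [0.3, -0.1, -1.8]
opening: 0.404
grasp_force: 30.0
```

Emit:
drive_tool(steps=[[25, -0.124, 0.071, 0, 0, 0, 0.046], [25, -0.249, 0.142, 0, 0, 0, 0.093], [25, -0.373, 0.213, 0, 0, 0, 0.14], [25, -0.497, 0.284, 0, 0, 0, 0.186]])

```text
time_s: 17.9
position: [0.5744, 0.0297, 0.1655]
tcp_rot: [[-0.273, 0.962, -0.004], [0.962, 0.273, 0.001], [0.002, -0.004, -1.0]]
force: [0.4, -0.2, -1.0]
opening: 0.403
grasp_force: 30.0
```

Emit:
drive_tool(steps=[[25, -0.2, -0.047, 0.054, 0, 0, 0.046], [25, -0.4, -0.095, 0.108, 0, 0, 0.093], [25, -0.6, -0.142, 0.162, 0, 0, 0.14], [25, -0.8, -0.19, 0.216, 0, 0, 0.186]])

```text
time_s: 18.3
position: [0.5784, -0.0692, 0.1394]
tcp_rot: [[0.003, 1.0, -0.004], [1.0, -0.003, 0.001], [0.001, -0.004, -1.0]]
force: [1.0, 0.0, -1.4]
opening: 0.408
grasp_force: 30.0
```

Emit:
drive_tool(steps=[[25, -0.206, 0.01, 0.054, 0, 0, 0.046], [25, -0.411, 0.019, 0.108, 0, 0, 0.093], [25, -0.617, 0.029, 0.162, 0, 0, 0.14], [25, -0.822, 0.038, 0.216, 0, 0, 0.186]])

```text
time_s: 18.7
position: [0.5829, -0.1678, 0.1133]
tcp_rot: [[0.278, 0.96, -0.003], [0.96, -0.278, 0.002], [0.001, -0.004, -1.0]]
force: [0.1, -0.0, -1.1]
opening: 0.409
grasp_force: 30.0
```

Emit:
drive_tool(steps=[[25, -0.195, 0.066, 0.054, 0, 0, 0.046], [25, -0.39, 0.131, 0.108, 0, 0, 0.093], [25, -0.55, 0.185, 0.152, 0, 0, 0.131], [25, -0.69, 0.233, 0.19, 0, 0, 0.165], [25, -0.78, 0.263, 0.216, 0, 0, 0.186], [25, -0.78, 0.263, 0.216, 0, 0, 0.186], [25, -0.78, 0.263, 0.216, 0, 0, 0.186]])

```text
time_s: 19.4
position: [0.5884, -0.2653, 0.0897]
tcp_rot: [[0.529, 0.848, -0.001], [0.848, -0.529, 0.001], [0.001, -0.001, -1.0]]
force: [-0.0, -0.5, -1.6]
opening: 0.404
grasp_force: 30.0
```

```bash
python3 -c "
from h import *
s=read_state();print(s['opening']*87,s['grasp_force'])
plan([(.5883,-.2659,.0555,-32,25,5)])"
```

```text
35.10554816881226 29.995950758457184
from [ 0.5884 -0.2653  0.0897] -31.96 t 19.4
  [25, -0.005, 0.002, 0.285, 0,0, 0.000]  x5
```

Emit:
drive_tool(steps=[[25, 0, 0, 0.1, 0, 0, 0], [25, 0, 0, 0.18, 0, 0, 0], [25, 0, 0, 0.24, 0, 0, 0], [25, 0, 0, 0.27, 0, 0, 0], [25, 0, 0, 0.28, 0, 0, 0]])

```text
time_s: 19.9
position: [0.5883, -0.2655, 0.0553]
tcp_rot: [[0.529, 0.848, -0.001], [0.848, -0.529, 0.001], [0.0, -0.001, -1.0]]
force: [-0.3, 0.8, -1.8]
opening: 0.405
grasp_force: 30.0
```

Emit:
drive_tool(steps=[[50, 0, 0, 0, 0, 0, 0], [50, 0, 0, 0, 0, 0, 0], [50, 0, 0, 0, 0, 0, 0], [50, 0, 0, -0.3, 0, 0, 0], [50, 0, 0, -0.7, 0, 0, 0], [50, 0, 0, -0.8, 0, 0, 0], [50, 0, 0, -0.8, 0, 0, 0], [50, 0, 0, -0.8, 0, 0, 0]])

```text
time_s: 20.7
position: [0.5881, -0.2657, 0.1519]
tcp_rot: [[0.529, 0.848, -0.001], [0.848, -0.529, 0.0], [-0.0, -0.001, -1.0]]
force: [-0.5, -0.3, -0.4]
opening: 0.574
grasp_force: 0.0
```

```bash
python3 -c "
from h import *
plan([(.5345,.0965,.137,-42,50,3)])
from caps import caps
a=cap('top')
caps(a,dict(one=(.5686,-.335),TR=(.533,.096),BL=(.4513,.1687)),.073)"
```

```text
from [ 0.5881 -0.2657  0.1519] -31.97 t 20.7
  [50, 0.581, -0.494, 0.031, 0,0, 0.029]  x3
  [50, 0.559, -0.519, 0.031, 0,0, 0.029]  x3
  [50, 0.535, -0.543, 0.031, 0,0, 0.029]  x3
  [50, 0.511, -0.566, 0.031, 0,0, 0.029]  x3
 one 56 c [ 0.5717 -0.3301] circ [ 571.1 -332.1] 17.4 yaw -40.3Traceback (most recent call last):
  File "<string>", line 6, in <module>
    caps(a,dict(one=(.5686,-.335),TR=(.533,.096),BL=(.4513,.1687)),.073)
    ~~~~^^^^^^^^^^^^^^^^^^^^^^^^^^^^^^^^^^^^^^^^^^^^^^^^^^^^^^^^^^^^^^^^
  File "caps.py", line 10, in caps
    c=W[:,:2].mean(0)
      ~^^^^^^
IndexError: too many indices for array: array is 1-dimensional, but 2 were indexed
```

Emit:
drive_tool(steps=[[50, 0.581, -0.494, 0.031, 0, 0, 0.029], [50, 0.581, -0.494, 0.031, 0, 0, 0.029], [50, 0.581, -0.494, 0.031, 0, 0, 0.029]])

```text
time_s: 21.05
position: [0.5713, -0.1691, 0.1456]
tcp_rot: [[0.563, 0.827, -0.009], [0.827, -0.562, 0.006], [0.0, -0.011, -1.0]]
force: [-0.8, -0.6, -0.7]
opening: 0.576
grasp_force: 0.0
```

Emit:
drive_tool(steps=[[50, 0.559, -0.519, 0.031, 0, 0, 0.029], [50, 0.559, -0.519, 0.031, 0, 0, 0.029], [50, 0.559, -0.519, 0.031, 0, 0, 0.029]])

```text
time_s: 21.35
position: [0.5585, -0.08, 0.1426]
tcp_rot: [[0.598, 0.802, -0.007], [0.802, -0.598, 0.004], [-0.001, -0.008, -1.0]]
force: [-0.9, -1.0, -0.2]
opening: 0.576
grasp_force: 0.0
```

```bash
cat > sc.py <<'E'
from h import *
from caps import caps
import sys
a=cap('top'); b=cap('scene')
for n,c in (('top',a),('scene',b)):
    for k,e,z in [('one',(.5698,-.3325),.073),('two',(.59,-.2645),.073),('three',(.6075,-.198),.073),('four',(.627,-.13),.073),('TR',(.533,.0964),.076),('BL',(.4513,.1687),.076)]:
        try: caps(c,{k:e},z,n)
        except Exception: pass
E
python3 sc.py
```

```text
top one 109 c [ 0.5696 -0.3328] circ [ 569.6 -333.6] 18.5 yaw -21.6
top two 109 c [ 0.5891 -0.2646] circ [ 589.1 -264.3] 18.4 yaw -26.0
top TR 113 c [0.5333 0.0961] circ [533.9  96.4] 18.2 yaw -15.9
top BL 113 c [0.4515 0.1688] circ [451.3 168.6] 18.1 yaw -29.8
scene one 81 c [ 0.5661 -0.3384] circ [ 564.5 -340.9] 21.6 yaw 15.5
scene two 70 c [ 0.5843 -0.2715] circ [ 584.7 -272. ] 19.9 yaw 18.6
scene TR 48 c [0.5277 0.0895] circ [528.6  91.3] 19.9 yaw 16.9
scene BL 49 c [0.4478 0.1618] circ [445.8 161.5] 20.3 yaw 18.6
```

Emit:
drive_tool(steps=[[50, 0.535, -0.543, 0.031, 0, 0, 0.029], [50, 0.535, -0.543, 0.031, 0, 0, 0.029], [50, 0.535, -0.543, 0.031, 0, 0, 0.029]])

```text
time_s: 21.75
position: [0.5468, 0.0082, 0.14]
tcp_rot: [[0.633, 0.774, -0.004], [0.774, -0.633, 0.002], [-0.001, -0.004, -1.0]]
force: [-0.5, -0.0, 0.5]
opening: 0.578
grasp_force: 0.0
```

Emit:
drive_tool(steps=[[50, 0.511, -0.566, 0.031, 0, 0, 0.029], [50, 0.511, -0.566, 0.031, 0, 0, 0.029], [50, 0.511, -0.566, 0.031, 0, 0, 0.029], [50, 0.511, -0.566, 0.031, 0, 0, 0.029], [50, 0.511, -0.566, 0.031, 0, 0, 0.029]])

```text
time_s: 22.25
position: [0.5361, 0.0943, 0.1372]
tcp_rot: [[0.67, 0.743, 0.001], [0.743, -0.67, -0.001], [0.0, 0.001, -1.0]]
force: [-0.3, -0.9, 1.2]
opening: 0.572
grasp_force: 0.0
```

```bash
python3 -c "
from h import *
plan([(.5335,.0962,.058,-42,50,5)])"
```

```text
from [0.5361 0.0943 0.1372] -42.03 t 22.25
  [50, -0.003, -0.027, 0.660, 0,0, -0.000]  x5
```

Emit:
drive_tool(steps=[[50, 0, -0.02, 0.2, 0, 0, 0], [50, 0, -0.02, 0.4, 0, 0, 0], [50, 0, -0.02, 0.55, 0, 0, 0], [50, 0, -0.02, 0.66, 0, 0, 0], [50, 0, -0.02, 0.66, 0, 0, 0]])

```text
time_s: 22.75
position: [0.5326, 0.0963, 0.0565]
tcp_rot: [[0.67, 0.742, -0.003], [0.742, -0.67, -0.0], [-0.002, -0.002, -1.0]]
force: [-0.3, -0.1, 0.1]
opening: 0.576
grasp_force: 0.0
```

Emit:
drive_tool(steps=[[25, 0, 0, 0, 0, 0, 0], [25, 0, 0, 0, 0, 0, 0], [25, 0, 0, 0, 0, 0, 0], [25, 0, 0, 0, 0, 0, 0], [25, 0, 0, 0, 0, 0, 0]])

```text
time_s: 23.25
position: [0.5338, 0.0977, 0.059]
tcp_rot: [[0.668, 0.744, 0.002], [0.744, -0.668, -0.0], [0.001, 0.002, -1.0]]
force: [0.1, -0.3, 4.0]
opening: 0.405
grasp_force: 30.0
```

Emit:
drive_tool(steps=[[25, 0, 0, -0.15, 0, 0, 0], [25, 0, 0, -0.35, 0, 0, 0], [25, 0, 0, -0.55, 0, 0, 0], [25, 0, 0, -0.75, 0, 0, 0], [25, 0, 0, -0.88, 0, 0, 0], [25, 0, 0, -0.92, 0, 0, 0], [25, 0, 0, -0.92, 0, 0, 0]])

```text
time_s: 23.95
position: [0.5332, 0.0978, 0.1689]
tcp_rot: [[0.668, 0.744, 0.001], [0.744, -0.668, 0.0], [0.001, 0.001, -1.0]]
force: [0.6, -1.1, -2.1]
opening: 0.406
grasp_force: 30.0
```

```bash
python3 tgt.py .037 4 .0505
```

```text
target [ 0.6075547 -0.1985723] theta -37.92819419693543 35.33056848246948 29.991418719291687
from [0.5332 0.0978 0.1689] -41.93 t 23.95
  [25, -0.188, 0.637, -0.000, 0,0, -0.019]  x6
  [25, -0.426, 0.480, 0.219, 0,0, -0.009]  x7
  [25, -0.432, 0.474, 0.219, 0,0, -0.009]  x7
  [25, -0.439, 0.468, 0.219, 0,0, -0.009]  x7
  [25, 0.000, 0.000, 0.287, 0,0, -0.000]  x5
```

Emit:
drive_tool(steps=[[25, -0.04, 0.127, 0, 0, 0, 0], [25, -0.08, 0.27, 0, 0, 0, -0.008], [25, -0.13, 0.45, 0, 0, 0, -0.014], [25, -0.188, 0.637, 0, 0, 0, -0.019]])

```text
time_s: 24.35
position: [0.5751, 0.0284, 0.167]
tcp_rot: [[0.646, 0.763, -0.002], [0.763, -0.646, -0.0], [-0.002, -0.002, -1.0]]
force: [0.1, 1.0, -1.8]
opening: 0.405
grasp_force: 30.0
```

Emit:
drive_tool(steps=[[25, -0.106, 0.12, 0.055, 0, 0, 0], [25, -0.213, 0.24, 0.11, 0, 0, 0], [25, -0.32, 0.36, 0.165, 0, 0, -0.005], [25, -0.426, 0.48, 0.219, 0, 0, -0.009]])

```text
time_s: 24.75
position: [0.5854, -0.0483, 0.1403]
tcp_rot: [[0.637, 0.771, -0.002], [0.771, -0.637, 0.0], [-0.001, -0.002, -1.0]]
force: [-0.0, 1.0, -1.4]
opening: 0.408
grasp_force: 30.0
```

Emit:
drive_tool(steps=[[25, -0.108, 0.118, 0.055, 0, 0, 0], [25, -0.216, 0.237, 0.11, 0, 0, 0], [25, -0.324, 0.356, 0.165, 0, 0, -0.005], [25, -0.432, 0.474, 0.219, 0, 0, -0.009]])

```text
time_s: 25.15
position: [0.5964, -0.1244, 0.1144]
tcp_rot: [[0.626, 0.78, -0.002], [0.78, -0.626, 0.0], [-0.001, -0.001, -1.0]]
force: [0.6, -0.0, -1.5]
opening: 0.406
grasp_force: 30.0
```

Emit:
drive_tool(steps=[[25, -0.11, 0.117, 0.055, 0, 0, 0], [25, -0.22, 0.234, 0.11, 0, 0, 0], [25, -0.32, 0.34, 0.16, 0, 0, -0.005], [25, -0.4, 0.426, 0.2, 0, 0, -0.009], [25, -0.439, 0.468, 0.219, 0, 0, -0.009], [25, -0.439, 0.468, 0.219, 0, 0, -0.009], [25, -0.439, 0.468, 0.219, 0, 0, -0.009]])

```text
time_s: 25.85
position: [0.6073, -0.1984, 0.0897]
tcp_rot: [[0.616, 0.788, -0.001], [0.788, -0.616, 0.001], [0.0, -0.001, -1.0]]
force: [-0.6, 0.6, -1.1]
opening: 0.406
grasp_force: 30.0
```

```bash
python3 -c "
from h import *
s=read_state();print(s['opening']*87,s['grasp_force'])
plan([(.6076,-.1986,.0565,-38,25,5)])"
```

```text
35.346005062779575 29.991142451763153
from [ 0.6073 -0.1984  0.0897] -37.99 t 25.85
  [25, 0.000, 0.003, 0.277, 0,0, 0.000]  x5
```

Emit:
drive_tool(steps=[[25, 0, 0, 0.1, 0, 0, 0], [25, 0, 0, 0.18, 0, 0, 0], [25, 0, 0, 0.24, 0, 0, 0], [25, 0, 0, 0.265, 0, 0, 0], [25, 0, 0, 0.275, 0, 0, 0]])

```text
time_s: 26.35
position: [0.6067, -0.1981, 0.0562]
tcp_rot: [[0.615, 0.788, -0.002], [0.788, -0.615, 0.001], [-0.0, -0.003, -1.0]]
force: [-2.3, 1.0, 4.0]
opening: 0.406
grasp_force: 30.0
```

Emit:
drive_tool(steps=[[50, 0, 0, 0, 0, 0, 0], [50, 0, 0, 0, 0, 0, 0], [50, 0, 0, 0, 0, 0, 0], [50, 0, 0, -0.3, 0, 0, 0], [50, 0, 0, -0.7, 0, 0, 0], [50, 0, 0, -0.8, 0, 0, 0], [50, 0, 0, -0.8, 0, 0, 0], [50, 0, 0, -0.8, 0, 0, 0]])

```text
time_s: 27.15
position: [0.6069, -0.1986, 0.1522]
tcp_rot: [[0.616, 0.788, -0.001], [0.788, -0.616, 0.0], [-0.0, -0.001, -1.0]]
force: [-0.2, 0.3, 0.9]
opening: 0.575
grasp_force: 0.0
```

```bash
python3 -c "
from h import *
plan([(.4514,.1688,.138,-42,50,3)])"
```

```text
from [ 0.6069 -0.1986  0.1522] -37.99 t 27.15
  [50, 0.404, -0.727, 0.030, 0,0, 0.012]  x3
  [50, 0.391, -0.733, 0.030, 0,0, 0.012]  x3
  [50, 0.378, -0.740, 0.030, 0,0, 0.012]  x3
  [50, 0.365, -0.747, 0.030, 0,0, 0.012]  x3
```

Emit:
drive_tool(steps=[[50, 0.404, -0.727, 0.03, 0, 0, 0.012], [50, 0.404, -0.727, 0.03, 0, 0, 0.012], [50, 0.404, -0.727, 0.03, 0, 0, 0.012]])

```text
time_s: 27.45
position: [0.5618, -0.1003, 0.1458]
tcp_rot: [[0.626, 0.779, -0.013], [0.78, -0.626, 0.006], [-0.003, -0.014, -1.0]]
force: [-1.1, -0.2, -0.3]
opening: 0.579
grasp_force: 0.0
```

Emit:
drive_tool(steps=[[50, 0.391, -0.733, 0.03, 0, 0, 0.012], [50, 0.391, -0.733, 0.03, 0, 0, 0.012], [50, 0.391, -0.733, 0.03, 0, 0, 0.012]])

```text
time_s: 27.75
position: [0.5237, -0.01, 0.1431]
tcp_rot: [[0.64, 0.769, -0.011], [0.769, -0.64, 0.004], [-0.004, -0.011, -1.0]]
force: [-0.1, -0.5, -1.1]
opening: 0.575
grasp_force: 0.0
```

```bash
python3 sc.py|grep top
```

```text
top one 110 c [ 0.5698 -0.3326] circ [ 570.3 -332.8] 18.0 yaw -24.1
top two 110 c [ 0.5888 -0.2644] circ [ 589.  -264.2] 18.5 yaw -28.3
top three 108 c [ 0.6057 -0.1987] circ [ 605.5 -198.9] 17.8 yaw -25.3
top BL 8 c [0.4542 0.184 ] circ [453.4 183.2] 9.0 yaw 9.3
```

Emit:
drive_tool(steps=[[50, 0.378, -0.74, 0.03, 0, 0, 0.012], [50, 0.378, -0.74, 0.03, 0, 0, 0.012], [50, 0.378, -0.74, 0.03, 0, 0, 0.012]])

```text
time_s: 28.15
position: [0.4875, 0.0797, 0.1406]
tcp_rot: [[0.654, 0.756, -0.006], [0.756, -0.654, 0.001], [-0.003, -0.006, -1.0]]
force: [-0.7, 0.3, -0.1]
opening: 0.577
grasp_force: 0.0
```

Emit:
drive_tool(steps=[[50, 0.365, -0.747, 0.03, 0, 0, 0.012], [50, 0.365, -0.747, 0.03, 0, 0, 0.012], [50, 0.365, -0.747, 0.03, 0, 0, 0.012], [50, 0.365, -0.747, 0.03, 0, 0, 0.012], [50, 0.365, -0.747, 0.03, 0, 0, 0.012]])

```text
time_s: 28.65
position: [0.454, 0.1673, 0.1381]
tcp_rot: [[0.672, 0.741, 0.001], [0.741, -0.672, -0.0], [0.001, 0.001, -1.0]]
force: [-0.5, 0.1, -0.0]
opening: 0.578
grasp_force: 0.0
```

```bash
python3 -c "
from h import *
plan([(.4514,.1688,.0585,-42,50,3)])"
```

```text
from [0.454  0.1673 0.1381] -42.2 t 28.65
  [50, -0.006, -0.025, 0.664, 0,0, -0.002]  x3
```

Emit:
drive_tool(steps=[[50, 0, -0.02, 0.2, 0, 0, 0], [50, 0, -0.02, 0.4, 0, 0, 0], [50, 0, -0.02, 0.55, 0, 0, 0], [50, 0, -0.02, 0.665, 0, 0, 0], [50, 0, -0.02, 0.665, 0, 0, 0]])

```text
time_s: 29.15
position: [0.4508, 0.1683, 0.0569]
tcp_rot: [[0.673, 0.74, -0.003], [0.74, -0.673, -0.001], [-0.002, -0.002, -1.0]]
force: [-0.7, -0.5, -0.7]
opening: 0.577
grasp_force: 0.0
```

Emit:
drive_tool(steps=[[25, 0, 0, 0, 0, 0, 0], [25, 0, 0, 0, 0, 0, 0], [25, 0, 0, 0, 0, 0, 0], [25, 0, 0, 0, 0, 0, 0], [25, 0, 0, 0, 0, 0, 0]])

```text
time_s: 29.65
position: [0.4512, 0.1702, 0.0592]
tcp_rot: [[0.67, 0.742, 0.002], [0.742, -0.67, -0.0], [0.001, 0.002, -1.0]]
force: [0.1, -1.0, 2.5]
opening: 0.406
grasp_force: 30.0
```

Emit:
drive_tool(steps=[[25, 0, 0, -0.15, 0, 0, 0], [25, 0, 0, -0.35, 0, 0, 0], [25, 0, 0, -0.55, 0, 0, 0], [25, 0, 0, -0.75, 0, 0, 0], [25, 0, 0, -0.88, 0, 0, 0], [25, 0, 0, -0.92, 0, 0, 0], [25, 0, 0, -0.92, 0, 0, 0]])

```text
time_s: 30.35
position: [0.4504, 0.1704, 0.1693]
tcp_rot: [[0.67, 0.742, 0.001], [0.742, -0.67, 0.0], [0.001, 0.001, -1.0]]
force: [0.5, 0.1, -1.4]
opening: 0.402
grasp_force: 30.0
```

```bash
python3 tgt.py .107 13 .0505
```

```text
target [ 0.6267767 -0.1312673] theta -29.09755084521653 34.95457618344118 29.992849230766296
from [0.4504 0.1704 0.1693] -42.1 t 30.35
  [25, -0.086, 0.778, -0.000, 0,0, -0.030]  x6
  [25, -0.121, 0.773, -0.000, 0,0, -0.030]  x6
  [25, -0.408, 0.576, 0.330, 0,0, -0.045]  x7
  [25, -0.446, 0.547, 0.330, 0,0, -0.045]  x7
  [25, 0.000, 0.000, 0.288, 0,0, -0.000]  x5
```

Emit:
drive_tool(steps=[[25, -0.02, 0.15, 0, 0, 0, 0], [25, -0.04, 0.35, 0, 0, 0, -0.01], [25, -0.06, 0.56, 0, 0, 0, -0.02], [25, -0.086, 0.778, 0, 0, 0, -0.03]])

```text
time_s: 30.75
position: [0.5121, 0.0996, 0.1673]
tcp_rot: [[0.636, 0.772, -0.003], [0.772, -0.636, 0.0], [-0.002, -0.003, -1.0]]
force: [-0.2, 0.2, -0.3]
opening: 0.404
grasp_force: 30.0
```

Emit:
drive_tool(steps=[[25, -0.03, 0.193, 0, 0, 0, 0], [25, -0.06, 0.386, 0, 0, 0, -0.01], [25, -0.09, 0.58, 0, 0, 0, -0.02], [25, -0.121, 0.773, 0, 0, 0, -0.03]])

```text
time_s: 31.15
position: [0.5744, 0.0292, 0.167]
tcp_rot: [[0.601, 0.799, -0.004], [0.799, -0.601, 0.001], [-0.002, -0.003, -1.0]]
force: [0.1, 1.3, -1.9]
opening: 0.408
grasp_force: 30.0
```

Emit:
drive_tool(steps=[[25, -0.102, 0.144, 0.082, 0, 0, -0.01], [25, -0.204, 0.288, 0.165, 0, 0, -0.02], [25, -0.306, 0.432, 0.247, 0, 0, -0.035], [25, -0.408, 0.576, 0.33, 0, 0, -0.045]])

```text
time_s: 31.55
position: [0.5998, -0.0513, 0.1269]
tcp_rot: [[0.545, 0.838, -0.004], [0.838, -0.545, 0.001], [-0.001, -0.004, -1.0]]
force: [-0.1, -0.2, -1.6]
opening: 0.402
grasp_force: 30.0
```

Emit:
drive_tool(steps=[[25, -0.112, 0.137, 0.082, 0, 0, -0.01], [25, -0.223, 0.273, 0.165, 0, 0, -0.02], [25, -0.335, 0.41, 0.247, 0, 0, -0.035], [25, -0.41, 0.5, 0.3, 0, 0, -0.045], [25, -0.446, 0.547, 0.33, 0, 0, -0.045], [25, -0.446, 0.547, 0.33, 0, 0, -0.045], [25, -0.446, 0.547, 0.33, 0, 0, -0.045]])

```text
time_s: 32.25
position: [0.6259, -0.1308, 0.089]
tcp_rot: [[0.488, 0.873, -0.002], [0.873, -0.488, 0.001], [0.0, -0.002, -1.0]]
force: [0.9, 0.3, -1.7]
opening: 0.405
grasp_force: 30.0
```

```bash
python3 -c "
from h import *
s=read_state();print(s['opening']*87,s['grasp_force'])
plan([(.6268,-.1313,.0565,-29,25,5)])"
```

```text
35.206098143808774 29.992690086364746
from [ 0.6259 -0.1308  0.089 ] -29.23 t 32.25
  [25, 0.000, 0.009, 0.271, 0,0, -0.003]  x5
```

Release, then move towards the press (also clears the top view).

Emit:
drive_tool(steps=[[25, 0, 0, 0.1, 0, 0, 0], [25, 0, 0, 0.18, 0, 0, 0], [25, 0, 0, 0.24, 0, 0, 0], [25, 0, 0, 0.26, 0, 0, 0], [25, 0, 0, 0.268, 0, 0, 0]])

```text
time_s: 32.75
position: [0.6263, -0.1313, 0.0569]
tcp_rot: [[0.488, 0.873, -0.001], [0.873, -0.488, 0.0], [-0.0, -0.001, -1.0]]
force: [0.6, 0.0, -1.2]
opening: 0.404
grasp_force: 30.0
```

Emit:
drive_tool(steps=[[50, 0, 0, 0, 0, 0, 0], [50, 0, 0, 0, 0, 0, 0], [50, 0, 0, 0, 0, 0, 0], [50, 0, 0, -0.3, 0, 0, 0], [50, 0, 0, -0.7, 0, 0, 0], [50, 0, 0, -0.8, 0, 0, 0], [50, 0, 0, -0.8, 0, 0, 0], [50, 0, 0, -0.8, 0, 0, 0]])

```text
time_s: 33.55
position: [0.626, -0.1313, 0.1531]
tcp_rot: [[0.488, 0.873, -0.001], [0.873, -0.488, 0.0], [-0.0, -0.001, -1.0]]
force: [-0.1, 0.3, -0.9]
opening: 0.577
grasp_force: 0.0
```

```bash
python3 -c "
from h import *
plan([(.4505,-.05,.16,-29,0,3)])"
```

```text
from [ 0.626  -0.1313  0.1531] -29.22 t 33.55
  [0, -0.061, -0.804, -0.029, 0,0, -0.001]  x3
  [0, -0.060, -0.804, -0.029, 0,0, -0.001]  x3
```

Emit:
drive_tool(steps=[[0, -0.061, -0.804, -0.029, 0, 0, 0], [0, -0.061, -0.804, -0.029, 0, 0, 0], [0, -0.061, -0.804, -0.029, 0, 0, 0]])

```text
time_s: 33.85
position: [0.527, -0.0854, 0.1531]
tcp_rot: [[0.487, 0.873, -0.02], [0.873, -0.487, 0.008], [-0.003, -0.021, -1.0]]
force: [-0.1, 0.5, -0.8]
opening: 0.385
grasp_force: 0.0
```

Emit:
drive_tool(steps=[[0, -0.06, -0.804, -0.029, 0, 0, 0], [0, -0.06, -0.804, -0.029, 0, 0, 0], [0, -0.06, -0.804, -0.029, 0, 0, 0], [0, -0.06, -0.804, -0.029, 0, 0, 0]])

```text
time_s: 34.25
position: [0.4494, -0.0492, 0.1594]
tcp_rot: [[0.488, 0.873, -0.003], [0.873, -0.488, 0.001], [-0.001, -0.003, -1.0]]
force: [1.7, 0.2, -0.0]
opening: 0.042
grasp_force: 0.0
```

```bash
python3 sc.py; python3 - <<'E'
from h import *
a=cap('top'); np.savez('/tmp/top2.npz',**a)
cv2.imwrite('pics/t5.png',cv2.resize(a['color'][145:205,240:350],None,fx=7,fy=7,interpolation=2))
E
```

```text
top one 111 c [ 0.5696 -0.3324] circ [ 570.  -331.9] 18.5 yaw -24.0
top two 109 c [ 0.589  -0.2647] circ [ 589.2 -264.4] 18.3 yaw -25.7
top three 107 c [ 0.6057 -0.1986] circ [ 605.8 -198.7] 17.8 yaw -24.1
top four 106 c [ 0.6264 -0.1321] circ [ 626.4 -132.3] 17.9 yaw -16.6
scene one 84 c [ 0.5658 -0.3386] circ [ 565.6 -339.5] 21.0 yaw 15.4
scene two 69 c [ 0.5838 -0.2719] circ [ 583.7 -271.6] 20.8 yaw 19.7
scene three 67 c [ 0.6019 -0.2044] circ [ 601.6 -203.6] 19.3 yaw 18.3
scene four 62 c [ 0.6216 -0.1369] circ [ 622.1 -138.9] 21.7 yaw 17.1
```

View pics/t5.png

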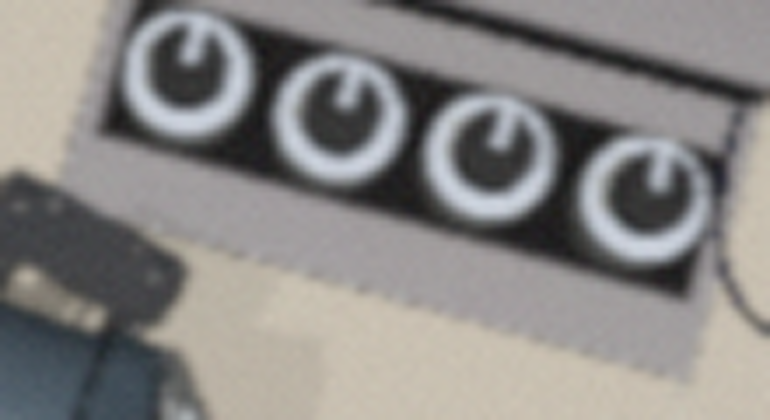

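All four jars stand on the strip (caps at (186,77), (340,118), (490,153), (645,193)) with lines within ~8° of the strip's normal. Now the press.

```bash
python3 -c "
from h import *
plan([(.4508,-.115,.135,-29,0,3),(.4508,-.115,.094,-29,0,3)])"
```

```text
from [ 0.4528 -0.0509  0.1602] -29.24 t 34.4
  [0, -0.474, 0.246, 0.210, 0,0, -0.003]  x3
  [0, 0.000, -0.000, 0.342, 0,0, -0.000]  x3
```

Emit:
drive_tool(steps=[[0, -0.474, 0.246, 0.05, 0, 0, 0], [0, -0.474, 0.246, 0.1, 0, 0, 0], [0, -0.474, 0.246, 0.21, 0, 0, 0], [0, -0.474, 0.246, 0.21, 0, 0, 0], [0, -0.474, 0.246, 0.21, 0, 0, 0]])

```text
time_s: 34.9
position: [0.4494, -0.1143, 0.1349]
tcp_rot: [[0.489, 0.872, -0.001], [0.872, -0.489, 0.001], [0.0, -0.001, -1.0]]
force: [-0.0, 0.7, 0.1]
opening: 0.004
grasp_force: 0.0
```

Emit:
drive_tool(steps=[[0, 0, 0, 0.1, 0, 0, 0], [0, 0, 0, 0.19, 0, 0, 0], [0, 0, 0, 0.24, 0, 0, 0], [0, 0, 0, 0.28, 0, 0, 0], [0, 0, 0, 0.31, 0, 0, 0], [0, 0, 0, 0.33, 0, 0, 0], [0, 0, 0, 0.34, 0, 0, 0], [0, 0, 0, 0.34, 0, 0, 0]])

```text
time_s: 35.7
position: [0.4499, -0.1141, 0.0954]
tcp_rot: [[0.488, 0.873, 0.002], [0.873, -0.488, -0.001], [0.0, 0.002, -1.0]]
force: [-1.6, 0.5, 9.9]
opening: 0.004
grasp_force: 5.3
```

Emit:
drive_tool(steps=[[0, 0, 0, 0.01, 0, 0, 0], [0, 0, 0, 0.02, 0, 0, 0], [0, 0, 0, 0.02, 0, 0, 0], [0, 0, 0, 0.02, 0, 0, 0], [0, 0, 0, 0.02, 0, 0, 0]])

```text
time_s: 36.2
position: [0.4499, -0.1142, 0.0943]
tcp_rot: [[0.488, 0.873, 0.002], [0.873, -0.488, -0.001], [0.0, 0.003, -1.0]]
force: [-1.5, 2.0, 20.8]
opening: 0.004
grasp_force: 10.2
```

Emit:
drive_tool(steps=[[0, 0, 0, 0, 0, 0, 0], [0, 0, 0, 0, 0, 0, 0], [0, 0, 0, -0.1, 0, 0, 0], [0, 0, 0, -0.3, 0, 0, 0], [0, 0, 0, -0.55, 0, 0, 0], [0, 0, 0, -0.55, 0, 0, 0]])

```text
time_s: 36.8
position: [0.4513, -0.115, 0.1611]
tcp_rot: [[0.488, 0.873, 0.006], [0.873, -0.488, -0.003], [0.0, 0.007, -1.0]]
force: [0.8, -0.1, -0.4]
opening: -0.002
grasp_force: 0.0
```

```bash
python3 -c "
from h import *
plan([(.4801,.3717,.14,-86.7,50,3),(.4801,.3717,.06,-86.7,50,3)])
a=cap('top');np.savez('/tmp/top3.npz',**a);L=cloud(a).reshape(-1,3)
g=L[(L[:,2]>.02)&(L[:,2]<.042)&(abs(L[:,0]-.48)<.06)&(abs(L[:,1]-.372)<.05)];print('bar',len(g),cv2.minAreaRect((g[:,:2]*1000).astype(np.float32)))
g=L[(L[:,2]>.004)&(L[:,2]<.042)&(abs(L[:,0]-.48)<.12)&(abs(L[:,1]-.372)<.12)];print('lid',len(g),cv2.minAreaRect((g[:,:2]*1000).astype(np.float32)))
p=L[(abs(L[:,0]-.45)<.03)&(abs(L[:,1]+.1144)<.03)];print('plunger top',np.percentile(p[p[:,2]<.13,2],[80,95]))
"; python3 sc.py | grep top
```

```text
from [ 0.4513 -0.115   0.1611] -29.19 t 36.8
  [50, 0.732, -0.354, 0.035, 0,0, 0.134]  x3
  [50, 0.646, -0.492, 0.035, 0,0, 0.134]  x3
  [50, 0.535, -0.611, 0.035, 0,0, 0.134]  x3
  [50, 0.402, -0.706, 0.035, 0,0, 0.134]  x3
  [50, 0.254, -0.772, 0.035, 0,0, 0.134]  x3
  [50, -0.000, -0.000, 0.667, 0,0, -0.000]  x3
bar 138 ((480.3874816894531, 370.4617614746094), (68.43879699707031, 15.582143783569336), 1.6727299690246582)
lid 2772 ((479.5994567871094, 371.16326904296875), (239.4110565185547, 237.24436950683594), 1.304139494895935)
top one 110 c [ 0.5698 -0.3326] circ [ 570.3 -332.8] 18.0 yaw -23.8
top two 107 c [ 0.589 -0.265] circ [ 589.  -264.2] 18.5 yaw -26.6
top three 108 c [ 0.6055 -0.1986] circ [ 605.2 -199. ] 17.8 yaw -22.5
top four 107 c [ 0.6263 -0.1322] circ [ 626.4 -132.3] 17.9 yaw -21.5Traceback (most recent call last):
  File "<string>", line 7, in <module>
    p=L[(abs(L[:,0]-.45)<.03)&(abs(L[:,1]+.1144)<.03)];print('plunger top',np.percentile(p[p[:,2]<.13,2],[80,95]))
                                                                           ~~~~~~~~~~~~~^^^^^^^^^^^^^^^^^^^^^^^^^
    return _quantile_unchecked(
        a, q, axis, out, overwrite_input, method, keepdims, weights)
    return _ureduce(a,
                    func=_quantile_ureduce_func,
    ...<5 lines>...
                    overwrite_input=overwrite_input,
                    method=method)
    r = func(a, **kwargs)
    result = _quantile(arr,
                       quantiles=q,
    ...<2 lines>...
                       out=out,
                       weights=wgt)
    slices_having_nans = np.isnan(arr[-1, ...])
                                  ~~~^^^^^^^^^
IndexError: index -1 is out of bounds for axis 0 with size 0
```

Emit:
drive_tool(steps=[[50, 0.732, -0.354, 0.035, 0, 0, 0.134], [50, 0.732, -0.354, 0.035, 0, 0, 0.134], [50, 0.732, -0.354, 0.035, 0, 0, 0.134]])

```text
time_s: 37.25
position: [0.4521, -0.012, 0.1522]
tcp_rot: [[0.649, 0.76, -0.006], [0.76, -0.649, 0.003], [-0.002, -0.007, -1.0]]
force: [-0.5, 0.5, 0.3]
opening: 0.196
grasp_force: 0.0
```

Emit:
drive_tool(steps=[[50, 0.646, -0.492, 0.035, 0, 0, 0.134], [50, 0.646, -0.492, 0.035, 0, 0, 0.134], [50, 0.646, -0.492, 0.035, 0, 0, 0.134]])

```text
time_s: 37.55
position: [0.4592, 0.0844, 0.1484]
tcp_rot: [[0.788, 0.616, -0.003], [0.616, -0.788, 0.001], [-0.002, -0.003, -1.0]]
force: [-0.1, -0.2, 0.6]
opening: 0.467
grasp_force: 0.0
```

Emit:
drive_tool(steps=[[50, 0.535, -0.611, 0.035, 0, 0, 0.134], [50, 0.535, -0.611, 0.035, 0, 0, 0.134], [50, 0.535, -0.611, 0.035, 0, 0, 0.134]])

```text
time_s: 37.85
position: [0.4664, 0.181, 0.1444]
tcp_rot: [[0.895, 0.447, -0.001], [0.447, -0.895, 0.001], [-0.0, -0.001, -1.0]]
force: [-0.3, 0.1, 0.2]
opening: 0.568
grasp_force: 0.0
```

Emit:
drive_tool(steps=[[50, 0.402, -0.706, 0.035, 0, 0, 0.134], [50, 0.402, -0.706, 0.035, 0, 0, 0.134], [50, 0.402, -0.706, 0.035, 0, 0, 0.134]])

```text
time_s: 38.15
position: [0.4731, 0.2782, 0.1404]
tcp_rot: [[0.966, 0.259, 0.001], [0.259, -0.966, 0.001], [0.001, -0.001, -1.0]]
force: [0.4, -0.6, -0.4]
opening: 0.574
grasp_force: 0.0
```

Emit:
drive_tool(steps=[[50, 0.254, -0.772, 0.035, 0, 0, 0.134], [50, 0.254, -0.772, 0.035, 0, 0, 0.134], [50, 0.254, -0.772, 0.035, 0, 0, 0.134], [50, 0.254, -0.772, 0.035, 0, 0, 0.134], [50, 0.254, -0.772, 0.035, 0, 0, 0.134]])

```text
time_s: 38.65
position: [0.4781, 0.37, 0.1363]
tcp_rot: [[0.998, 0.056, -0.002], [0.056, -0.998, -0.002], [-0.002, 0.002, -1.0]]
force: [-0.3, -0.1, -0.0]
opening: 0.575
grasp_force: 0.0
```

Emit:
drive_tool(steps=[[50, 0, 0, 0.3, 0, 0, 0], [50, 0, 0, 0.65, 0, 0, 0], [50, 0, 0, 0.67, 0, 0, 0], [50, 0, 0, 0.67, 0, 0, 0]])

```text
time_s: 39.05
position: [0.478, 0.3705, 0.0561]
tcp_rot: [[0.999, 0.054, -0.003], [0.054, -0.999, -0.002], [-0.003, 0.002, -1.0]]
force: [0.6, -0.1, 0.5]
opening: 0.572
grasp_force: 0.0
```

```bash
python3 -c "
from h import *
plan([(.4801,.3717,.012,-86.7,50,3)])
c=cap('top');L=cloud(c).reshape(-1,3)
p=L[(abs(L[:,0]-.45)<.015)&(abs(L[:,1]+.1144)<.015)];print('plunger top',len(p),np.median(p[:,2]))"
```

```text
from [0.478  0.3705 0.0561] -86.88 t 39.05
  [50, 0.018, -0.009, 0.368, 0,0, -0.002]  x3
plunger top 100 0.11097586074294624
```

Emit:
drive_tool(steps=[[50, 0.018, -0.009, 0.15, 0, 0, -0.004], [50, 0.018, -0.009, 0.3, 0, 0, -0.004], [50, 0.018, -0.009, 0.365, 0, 0, -0.004], [50, 0.018, -0.009, 0.365, 0, 0, -0.004]])

```text
time_s: 39.5
position: [0.4809, 0.3736, 0.0137]
tcp_rot: [[0.998, 0.062, 0.001], [0.062, -0.998, 0.0], [0.001, -0.0, -1.0]]
force: [0.1, 0.9, 0.6]
opening: 0.57
grasp_force: 0.0
```

Emit:
drive_tool(steps=[[5, 0, 0, 0, 0, 0, 0], [5, 0, 0, 0, 0, 0, 0], [5, 0, 0, 0, 0, 0, 0], [5, 0, 0, 0, 0, 0, 0], [5, 0, 0, 0, 0, 0, 0], [5, 0, 0, 0, 0, 0, 0]])

```text
time_s: 40.1
position: [0.4806, 0.3735, 0.0131]
tcp_rot: [[0.998, 0.062, -0.0], [0.062, -0.998, -0.0], [-0.0, 0.0, -1.0]]
force: [-0.5, -1.3, 1.3]
opening: 0.157
grasp_force: 30.0
```

Emit:
drive_tool(steps=[[5, 0, 0, -0.1, 0, 0, 0], [5, 0, 0, -0.25, 0, 0, 0], [5, 0, 0, -0.4, 0, 0, 0], [5, 0, 0, -0.55, 0, 0, 0], [5, 0, 0, -0.66, 0, 0, 0], [5, 0, 0, -0.7, 0, 0, 0], [5, 0, 0, -0.7, 0, 0, 0], [5, 0, 0, -0.7, 0, 0, 0]])

```text
time_s: 40.9
position: [0.48, 0.3734, 0.0964]
tcp_rot: [[0.998, 0.062, -0.001], [0.062, -0.998, -0.001], [-0.001, 0.001, -1.0]]
force: [-0.0, 0.1, -2.5]
opening: 0.158
grasp_force: 30.0
```

```bash
cat > lid.py <<'E'
from h import *
s=read_state();print(s['position'],s['opening']*87,s['grasp_force'])
a=cap('top');b=cap('scene'); L=cloud(a).reshape(-1,3)
g=L[(L[:,2]>.06)&(L[:,2]<.094)&(L[:,1]>.25)&(L[:,1]<.5)&(abs(L[:,0]-.48)<.1)]
print('lid',len(g),cv2.minAreaRect((g[:,:2]*1000).astype(np.float32)),np.median(g[:,2]))
A=np.c_[g[:,:2],np.ones(len(g))];print('plane',np.linalg.lstsq(A,g[:,2],rcond=None)[0])
plan([(.4801+.0594*(.3717-.255),.255,.0955,-86.6,5,8)])
cv2.imwrite('pics/s6.png',cv2.resize(b['color'][80:240,120:290],(640,600)))
E
python3 lid.py
```

```text
[0.48000879 0.37341347 0.09637268] 13.763947312594695 29.99709487427026
lid 2101 ((480.2984924316406, 368.87677001953125), (180.5277099609375, 178.1770477294922), 3.4928102493286133) 0.08907486996535477
plane [-0.00114893 -0.0001007   0.08959369]
from [0.4799 0.3733 0.0959] -86.46 t 41.0
  [5, -0.001, 0.494, 0.002, 0,0, 0.001]  x8
  [5, -0.000, 0.494, 0.002, 0,0, 0.001]  x8
```

View pics/s6.png

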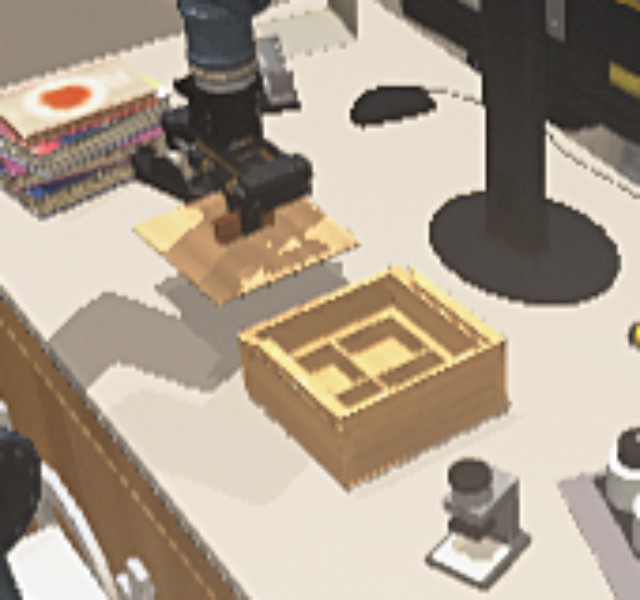

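Lid is held level (at about (250,245) in the crop) and the box is empty. I'm sliding it in.

Emit:
drive_tool(steps=[[5, 0, 0.12, 0, 0, 0, 0], [5, 0, 0.25, 0, 0, 0, 0], [5, 0, 0.37, 0, 0, 0, 0], [5, 0, 0.48, 0, 0, 0, 0], [5, 0, 0.59, 0, 0, 0, 0], [5, 0, 0.7, 0, 0, 0, 0], [5, 0, 0.8, 0, 0, 0, 0], [5, 0, 0.8, 0, 0, 0, 0]])

```text
time_s: 41.8
position: [0.4865, 0.2761, 0.0969]
tcp_rot: [[0.998, 0.06, -0.001], [0.06, -0.998, -0.0], [-0.001, 0.0, -1.0]]
force: [-0.1, 0.7, -2.4]
opening: 0.159
grasp_force: 30.0
```

Emit:
drive_tool(steps=[[5, 0, 0.1, 0, 0, 0, 0], [5, 0, 0.2, 0, 0, 0, 0], [5, 0, 0.3, 0, 0, 0, 0], [5, 0, 0.4, 0, 0, 0, 0], [5, 0, 0.5, 0, 0, 0, 0], [5, 0, 0.5, 0, 0, 0, 0]])

```text
time_s: 42.4
position: [0.4902, 0.2163, 0.0969]
tcp_rot: [[0.998, 0.06, -0.001], [0.06, -0.998, -0.0], [-0.001, 0.0, -1.0]]
force: [-0.4, -0.7, -2.2]
opening: 0.159
grasp_force: 30.0
```

Emit:
drive_tool(steps=[[5, 0, 0.1, 0.005, 0, 0, 0], [5, 0, 0.2, 0.01, 0, 0, 0], [5, 0, 0.3, 0.01, 0, 0, 0], [5, 0, 0.4, 0.01, 0, 0, 0], [5, 0, 0.5, 0.01, 0, 0, 0], [5, 0, 0.5, 0.01, 0, 0, 0]])

```text
time_s: 43.0
position: [0.4941, 0.1565, 0.0957]
tcp_rot: [[0.998, 0.06, -0.0], [0.06, -0.998, -0.0], [-0.0, 0.0, -1.0]]
force: [0.1, -0.8, -1.0]
opening: 0.162
grasp_force: 30.0
```

Emit:
drive_tool(steps=[[5, 0, 0.04, 0, 0, 0, 0], [5, 0, 0.08, 0, 0, 0, 0], [5, 0, 0.11, 0, 0, 0, 0], [5, 0, 0.14, 0, 0, 0, 0], [5, 0, 0.14, 0, 0, 0, 0]])

```text
time_s: 43.5
position: [0.4949, 0.1411, 0.0957]
tcp_rot: [[0.998, 0.061, -0.0], [0.061, -0.998, -0.0], [-0.0, 0.0, -1.0]]
force: [0.4, 0.5, -0.7]
opening: 0.157
grasp_force: 30.0
```

Nudge on towards the stop in small steps.

Emit:
drive_tool(steps=[[5, 0, 0.02, 0, 0, 0, 0], [5, 0, 0.035, 0, 0, 0, 0], [5, 0, 0.05, 0, 0, 0, 0], [5, 0, 0.05, 0, 0, 0, 0]])

```text
time_s: 43.9
position: [0.4959, 0.1362, 0.096]
tcp_rot: [[0.998, 0.06, 0.001], [0.06, -0.998, 0.002], [0.002, -0.002, -1.0]]
force: [0.4, 4.5, -0.4]
opening: 0.154
grasp_force: 30.0
```

Emit:
drive_tool(steps=[[5, 0, 0.015, 0, 0, 0, 0], [5, 0, 0.025, 0, 0, 0, 0], [5, 0, 0.025, 0, 0, 0, 0]])

```text
time_s: 44.2
position: [0.496, 0.136, 0.0963]
tcp_rot: [[0.998, 0.058, 0.002], [0.058, -0.998, 0.007], [0.002, -0.006, -1.0]]
force: [-0.8, 15.7, 0.7]
opening: 0.157
grasp_force: 30.0
```

The stop is felt (15.7 N, no further travel). Ease off, release and retreat.

Emit:
drive_tool(steps=[[5, 0, -0.025, 0.01, 0, 0, 0], [5, 0, -0.025, 0.015, 0, 0, 0], [50, 0, -0.025, 0.015, 0, 0, 0], [50, 0, -0.025, 0.015, 0, 0, 0], [50, 0, -0.025, 0.015, 0, 0, 0], [50, 0, -0.025, 0.015, 0, 0, 0]])

```text
time_s: 44.8
position: [0.4952, 0.135, 0.0938]
tcp_rot: [[0.998, 0.062, -0.0], [0.062, -0.998, -0.0], [-0.0, 0.0, -1.0]]
force: [-0.0, -0.7, 0.0]
opening: 0.439
grasp_force: 0.0
```

Emit:
drive_tool(steps=[[50, 0, 0, -0.3, 0, 0, 0], [50, 0, 0, -0.7, 0, 0, 0], [50, 0, 0, -0.9, 0, 0, 0], [50, 0, 0, -0.9, 0, 0, 0]])

```text
time_s: 45.2
position: [0.4981, 0.1353, 0.2056]
tcp_rot: [[0.998, 0.062, 0.009], [0.062, -0.998, 0.0], [0.009, 0.0, -1.0]]
force: [-0.2, 0.5, -0.5]
opening: 0.57
grasp_force: 0.0
```

Emit:
drive_tool(steps=[[50, 0, -0.4, 0, 0, 0, 0], [50, 0, -0.8, 0, 0, 0, 0], [50, 0, -1, 0, 0, 0, 0], [50, 0, -1, 0, 0, 0, 0]])

```text
time_s: 45.6
position: [0.4867, 0.2575, 0.2005]
tcp_rot: [[0.998, 0.066, -0.002], [0.066, -0.998, -0.0], [-0.002, -0.0, -1.0]]
force: [0.4, -0.8, 0.0]
opening: 0.574
grasp_force: 0.0
```

Emit:
drive_tool(steps=[[50, 0, -0.4, 0, 0, 0, 0], [50, 0, -0.8, 0, 0, 0, 0], [50, 0, -1, 0, 0, 0, 0], [50, 0, -1, 0, 0, 0, 0], [50, 0, -1, 0, 0, 0, 0]])

```text
time_s: 46.1
position: [0.4799, 0.3735, 0.2006]
tcp_rot: [[0.998, 0.062, -0.002], [0.062, -0.998, -0.002], [-0.002, 0.002, -1.0]]
force: [0.5, -0.7, -0.2]
opening: 0.576
grasp_force: 0.0
```

```bash
python3 sc.py|grep top; python3 - <<'E'
from h import *
a=cap('top'); L=cloud(a).reshape(-1,3)
b=L[(abs(L[:,0]-.494)<.12)&(abs(L[:,1]-.136)<.12)]
for n,lo,hi in (('bar',.104,.13),('lips',.0935,.1),('all',.07,.2)):
    q=b[(b[:,2]>lo)&(b[:,2]<hi)]; print(n,len(q),cv2.minAreaRect((q[:,:2]*1000).astype(np.float32)))
q=b[(b[:,2]>.08)&(b[:,2]<.093)&(abs(b[:,0]-.494)<.075)&(abs(b[:,1]-.136)<.075)];A=np.c_[q[:,:2]-[.494,.136],np.ones(len(q))];print('lid plane',np.linalg.lstsq(A,q[:,2],rcond=None)[0])
for n,x,y in (('bell',.4027,-.4167),('cards',.3545,-.305)):
    q=L[(abs(L[:,0]-x)<.06)&(abs(L[:,1]-y)<.055)&(L[:,2]>.009)];print(n,cv2.minAreaRect((q[:,:2]*1000).astype(np.float32))[:2])
p=L[(abs(L[:,0]-.45)<.015)&(abs(L[:,1]+.1144)<.015)];print('plunger',np.median(p[:,2]))
cv2.imwrite('pics/f.png',cv2.resize(a['color'][145:270,110:370],(800,385),interpolation=2))
E
```

```text
top one 108 c [ 0.5696 -0.3327] circ [ 570.3 -332.8] 18.0 yaw -22.7
top two 108 c [ 0.5889 -0.2649] circ [ 589.3 -264.5] 18.2 yaw -27.3
top three 109 c [ 0.6055 -0.1987] circ [ 605.5 -198.9] 17.8 yaw -24.1
top four 108 c [ 0.6257 -0.1319] circ [ 625.9 -132.1] 18.4 yaw -16.7
top TR 4 c [0.5355 0.0935] circ [536.2  88.6] 16.0 yaw 0.0
top BL 4 c [0.4452 0.1697] circ [444.8 168.9] 11.3 yaw 0.0
bar 129 ((495.2635803222656, 134.91744995117188), (69.74983978271484, 13.631789207458496), 1.9221245050430298)
lips 554 ((494.0520324707031, 131.20968627929688), (197.96226501464844, 187.20620727539062), 3.002674102783203)
all 4341 ((493.9825744628906, 134.1841278076172), (204.30270385742188, 193.27197265625), 2.855903387069702)
lid plane [0.00085998 0.001329   0.08772741]
bell ((402.6772766113281, -416.90264892578125), (78.21133422851562, 77.63906860351562))
cards ((354.431396484375, -304.3866271972656), (86.43527221679688, 54.739227294921875))
plunger 0.111531189338487
```

View pics/f.png

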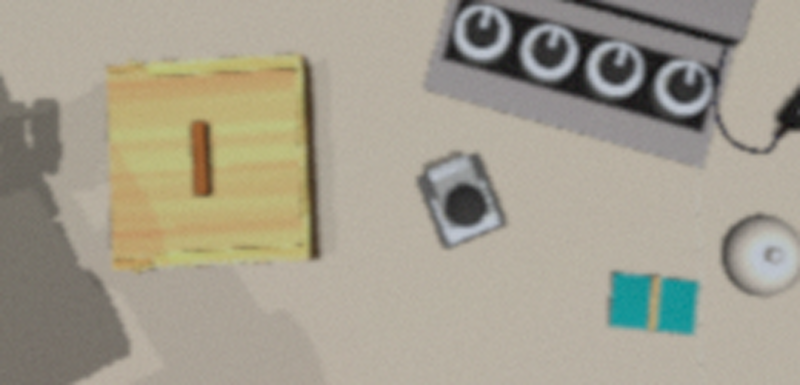

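The final view shows the lid shut (bar at (200,158)), the four jars on the strip at the top right with their labels to the window, and the plunger up. The bell and cards have not moved, so I'm handing in.

```bash
python3 -c "
from rig import order
print(order.hand_in())"
```

```text
the job is handed in; nothing more can be done
None
```

I handed the job in at about 46 s on the robot's clock: all four jars stand on the reader strip with their labels to the window, the stamp was pressed to its stop and is back up, and the box lid is shut against its stop; the bell and cards did not move, and the hand-in returned no verdict.

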